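# Sort inspected housings into the pass and reject racks and lock the pass rack

### The arm

A 6-joint arm with a two-finger parallel gripper is mounted at the origin on the work surface. World frame = base frame: x ahead of the robot, y to its left, z up, the work surface at z = 0. Lengths are in m, angles in rad, forces in N, time in s.
With the tool pointing down it reaches from about 0.3 to 0.875 m from the base axis. Payload 6.4 kg.
Tool frame: the origin (TCP) lies midway between the tips of the shut fingers; the grasp point (between the pads) lies 19 mm behind it; y points along the fingers, x is the direction in which the jaws open and shut, and the axes are right-handed (so a half turn about y gives the same grasp; the last joint's range is limited). The gripper opens to 85 mm and grips with 20 to 120 N. Pads are 22 mm wide; open, the fingers measure 114 mm over their backs; the gripper's body (76 mm by 85 mm) begins 54 mm behind the grasp point. The pads swing forward as they close: fully open they stand 13 mm farther back than shut.
Start: joints at [-1.479, 0.181, 1.607, -0, 1.354, -0.206], TCP at [0.169, -0.55, 0.231] pointing down, gripper open.
Joint ranges: [-2.99, 2.99], [-0.89, 2.07], [0.3, 2.58], [-1.14, 4.28], [0, 2.63], [-3.12, 3.12]. Speed limits (rad/s): [2.57, 2.57, 3.01, 3.14, 3.14, 3.14].

### API

Orientations are given as a unit quaternion [w, x, y, z].
In Python, from bench import ctrl gives the robot as it stands.
- The arm moves only by the tool step_arm, never from a script. Its argument "commands" is a list of rows, each a list of 7 numbers: the turn, a rotation vector about the tool's x, y, z in units of 6 degrees (1.0 is 6 degrees), then the shift along the tool's x, y, z in units of 30 mm (1.0 is 30 mm), then the opening, from 0 (shut) to 1 (fully open). A call has 1 to 10 rows; each row shifts and turns the commanded pose from where the row before left it, along the tool's axes as they then stand; what a row does not reach is not made up. A row lasts 1/10 s, in which the tool goes at most 50 mm and 8.59 degrees, less where a joint would pass 70% of its speed; a pose out of reach is approached as far as the arm can. A call with a number of a shift or a turn outside -1 to 1 is refused whole. A call with a gripper value outside its range is refused whole. The fingers move at their own pace and stop on an object; the grip force is fixed at half the most. Time passes only in rows, so rows that do not move let the fingers close. It gives the time, the measured TCP pose, the force and the opening at its end, in the units of the state.
- ctrl.get_obs(): the state, without advancing time (a new reading comes with each control period).
- ctrl.camera(name): name is "side" or "top"; returns (picture, depth): 384x512x3 uint8, blue, green, red; 384x512 float32, m along the optical axis (not along the pixel's ray), 0 where there is no reading.
- ctrl.get_calibration(name): a dict with "intrinsics" (3x3 intrinsics, pixels), "D" ([k1, k2, p1, p2, k3] as OpenCV has them; the pictures are not rectified), "R" (3x3) and "t" (3): a world point X has camera coordinates R X + t. Camera axes: x right, y down, z forward; pixel columns grow to the right and rows downward; lengths in m; the calibration is good to about 2 mm. A picture is of the moment at which its call begins. get_calibration takes no time and is no camera call.
- ctrl.hand_in(): hands the job in, once; it reports no verdict.
Trained networks look in the newest picture that a camera, given by its name, has taken for a name from the list of things; names that differ only in an ending like _2 or _b are one class to them, and where a whole thing is asked for, a point or a joint stands for the part that bears it (a point fixed in the world has none). Each returns a list of dicts, best first, with "p" (0 to 1); they miss things now and then, are a little off and sometimes report something else, mostly with a low value. They report only what shows in the picture. A call takes as long as a camera call. They do not tell look-alikes from the thing itself.
- ctrl.boxes_of(thing, camera): "point" ([x, y, z] in m, in the coordinates of the camera as it stood for that picture, good to about 4 mm: the middle of the surface that is visible of it).
- ctrl.silhouettes(thing, camera): "pixels" (384x512 bool, what is visible of it).
The state is a dict: "time_s": time; "q": joint angles; "dq": joint speeds; "joint_efforts": joint torques, N m; "eef_pos": TCP position; "eef_rot": TCP orientation; "wrist_force": force on the tool from outside, world axes, zero at the start; "torque": the same for the moment, N m; "opening": opening from 0.0 (shut) to 1.0 (fully open).
Only numpy, scipy, OpenCV 4.12 (cv2) and the standard library are available. Lean on these libraries where they do the work, as an engineer would, in place of code of your own. Each camera call takes 0.05 s, during which the arm holds its last target.

### The job

The housings on the mat have been inspected and tagged on top: swing the retaining bar of the pass rack fully open, then, with it open, set every housing with a round green tag upright in a nest of the pass rack and every one with a red strip in a nest of the reject rack, one per nest, seated flat on the nest floor and let go. When all are in, swing the bar fully closed over the pass rack. The number of housings varies; leave the tag roll, pen and loupe where they are.

Things in the scene. Friction and masses are not known exactly. Their poses are not given: they have to be found in the camera images.
- housing_a: Aluminium housing, 0.22 to 0.35 kg: flange 64 (x) by 50 (y) by 22 mm high with a block 40 (x) by 28 (y) mm centred on it, top at 57 mm. Starts upright on the blue mat or is absent. Origin at the centre of the underside, z up; same shape after a half turn about z. Grip it across the 28 mm width of the block. Tag on its top face: a round green disc, 24 mm (PASS).
- housing_b: Aluminium housing, 0.22 to 0.35 kg: flange 64 (x) by 50 (y) by 22 mm high with a block 40 (x) by 28 (y) mm centred on it, top at 57 mm. Starts upright on the blue mat or is absent. Origin at the centre of the underside, z up; same shape after a half turn about z. Grip it across the 28 mm width of the block. Tag on its top face: a round green disc, 24 mm (PASS).
- housing_c: Aluminium housing, 0.22 to 0.35 kg: flange 64 (x) by 50 (y) by 22 mm high with a block 40 (x) by 28 (y) mm centred on it, top at 57 mm. Starts upright on the blue mat or is absent. Origin at the centre of the underside, z up; same shape after a half turn about z. Grip it across the 28 mm width of the block. Tag on its top face: a round green disc, 24 mm (PASS).
- housing_d: Aluminium housing, 0.22 to 0.35 kg: flange 64 (x) by 50 (y) by 22 mm high with a block 40 (x) by 28 (y) mm centred on it, top at 57 mm. Starts upright on the blue mat or is absent. Origin at the centre of the underside, z up; same shape after a half turn about z. Grip it across the 28 mm width of the block. Tag on its top face: a straight red strip, 37 by 12 mm (REJECT).
- housing_e: Aluminium housing, 0.22 to 0.35 kg: flange 64 (x) by 50 (y) by 22 mm high with a block 40 (x) by 28 (y) mm centred on it, top at 57 mm. Starts upright on the blue mat or is absent. Origin at the centre of the underside, z up; same shape after a half turn about z. Grip it across the 28 mm width of the block. Tag on its top face: a straight red strip, 37 by 12 mm (REJECT).
- housing_f: Aluminium housing, 0.22 to 0.35 kg: flange 64 (x) by 50 (y) by 22 mm high with a block 40 (x) by 28 (y) mm centred on it, top at 57 mm. Starts upright on the blue mat or is absent. Origin at the centre of the underside, z up; same shape after a half turn about z. Grip it across the 28 mm width of the block. Tag on its top face: a straight red strip, 37 by 12 mm (REJECT).
- pass_rack: PASS rack (with the steel bar), left of the mat: grey, fixed; three nests in a row along its x axis (away from the robot), 80 mm pitch, the centre one at the origin (on the bench). Each opening is 72 (x) by 58 (y) mm, floor 6 mm above the bench, walls 9 mm above the floor; housings stand with the long side along x. The bar pivots on a post 145 mm from the origin towards -x.
- reject_rack: REJECT rack (no bar), right of the mat: grey, fixed; three nests in a row along its x axis (away from the robot), 80 mm pitch, the centre one at the origin (on the bench). Each opening is 72 (x) by 58 (y) mm, floor 6 mm above the bench, walls 9 mm above the floor; housings stand with the long side along x. 
- pass_nest0 (a point): Centre of the floor of pass nest 0 (0 nearest the robot, 2 farthest); axes as the rack. Any matching housing may use it.
- pass_nest1 (a point): Centre of the floor of pass nest 1 (0 nearest the robot, 2 farthest); axes as the rack. Any matching housing may use it.
- pass_nest2 (a point): Centre of the floor of pass nest 2 (0 nearest the robot, 2 farthest); axes as the rack. Any matching housing may use it.
- reject_nest0 (a point): Centre of the floor of reject nest 0 (0 nearest the robot, 2 farthest); axes as the rack. Any matching housing may use it.
- reject_nest1 (a point): Centre of the floor of reject nest 1 (0 nearest the robot, 2 farthest); axes as the rack. Any matching housing may use it.
- reject_nest2 (a point): Centre of the floor of reject nest 2 (0 nearest the robot, 2 farthest); axes as the rack. Any matching housing may use it.
- pass_bar (a joint): Steel retaining bar, 250 mm long, 20 wide, 68 to 76 mm above the bench, on a vertical hinge at the near end of the pass rack. 0 rad = closed stop: over the nests along the rack x, 5 mm above seated housings; 1.571 = open stop: along the rack +y, away from the mat (anticlockwise from above). Stays where left (friction 0.12 N m). Starts at 0 to 0.3.
- bar_grip (a point): Middle of the upright black round hand grip on the bar, 26 mm diameter, from 76 to 124 mm above the bench, 105 mm from the hinge axis; this point is 100 mm above the bench and moves with the bar.
- bar_hinge (a point): Hinge axis (vertical) of the retaining bar, 72 mm above the bench.
- tag_roll: Bystander: roll of blank paper tags, a ring 76 mm across, 30 mm tall. Origin at the centre of its underside. To be left alone.
- marker_pen: Bystander: dark marker pen lying flat, 125 mm long along its x axis, 13 mm thick. Origin at the centre of its underside. To be left alone.
- loupe: Bystander: black eye loupe standing upright, 54 mm across, 48 mm tall. Origin at the centre of its underside. To be left alone.
Not all that is in view belongs to the job. What is shaped like the housing_f but yellow is not meant.

How it is judged:
By the outcome, as a careful person would: the job done as asked, in the order asked, and still so for the second after the job is handed in, with the robot touching nothing.
Of housing_a, housing_b, housing_c, housing_d, housing_e, housing_f only 4 to 6 are there at a start; the rules pass over those that are not, and their reading is None.
At some moment in a run one of housing_a, housing_b, housing_c, housing_d, housing_e, housing_f may be knocked a few centimetres aside while the robot is not near it.
Once in a run the grip may slacken for a moment while it holds something.
It also fails if it takes over 210 s, if anything falls off the work surface, if the arm or the gripper's body presses on something with over 40 N, if the wrist force passes 120 N, or if a joint passes its speed limit or range.

## Working session

There is one attempt and no reset: what is moved stays moved. The work goes in short steps, Python scripts to look and compute and a tool call to move; the robot and the scene stay as the last step left them, time stands still between calls to the robot, and variables do not carry over. Pictures are saved under pics/ and viewed, and the job is handed in when it is done.

Besides the shell and the picture viewer there is one more tool, called in YAML: its name, and indented under it one key for each argument. step_arm: Moves the arm, as the interface text tells. Its arguments: {"type":"object","properties":{"commands":{"type":"array"}},"required":["commands"]}

```bash
ls; mkdir -p pics
cat > h.py <<'E'
import numpy as np, cv2
from bench import ctrl
def cal(n):
    c=ctrl.get_calibration(n); return np.array(c["intrinsics"],float),np.array(c["D"],float),np.array(c["R"],float),np.array(c["t"],float)
def cloud(n,depth):
    K,D,R,t=cal(n); h,w=depth.shape
    u,v=np.meshgrid(np.arange(w),np.arange(h))
    p=cv2.undistortPoints(np.stack([u,v],-1).reshape(-1,1,2).astype(np.float64),K,D).reshape(h,w,2)
    P=np.dstack([p[...,0]*depth,p[...,1]*depth,depth])
    return (P-t)@R
def proj(n,X):
    K,D,R,t=cal(n)
    return cv2.projectPoints(np.array(X,float).reshape(-1,1,3),cv2.Rodrigues(R)[0],t,K,D)[0].reshape(-1,2)
def state():
    o=ctrl.get_obs(); 
    for k in("time_s","q","eef_pos","eef_rot","wrist_force","opening"): print(k,np.round(o[k],4))
    return o
E
python3 - <<'E'
from h import *
state()
for n in("top","side"):
    im,d=ctrl.camera(n); cv2.imwrite(f"pics/{n}0.png",im); np.save(f"{n}0.npy",d)
    K,D,R,t=cal(n); print(n,K.tolist(),D,(-R.T@t).round(3),R.round(3).tolist())
E
```

```text
pics
time_s 0.0
q [-1.4793  0.1815  1.608   0.      1.3538 -0.2063]
eef_pos [ 0.1687 -0.5491  0.2304]
eef_rot [ 0.5691 -0.5682  0.4207 -0.4199]
wrist_force [-1.372  -0.0915  1.0097]
opening 0.9982
top [[476.0098643127396, 0.0, 259.17306384902145], [0.0, 476.0098643127396, 194.13205886877176], [0.0, 0.0, 1.0]] [-0.02174658  0.          0.          0.          0.        ] [0.467 0.013 1.145] [[0.022, -1.0, -0.011], [-0.999, -0.022, -0.045], [0.045, 0.012, -0.999]]
side [[391.9917000637389, 0.0, 252.36972630837042], [0.0, 391.9917000637389, 185.20017727529617], [0.0, 0.0, 1.0]] [-0.06200456  0.          0.          0.          0.        ] [-0.098  0.686  0.757] [[-0.745, -0.667, 0.001], [-0.39, 0.434, -0.813], [0.541, -0.606, -0.583]]
```

View pics/top0.png

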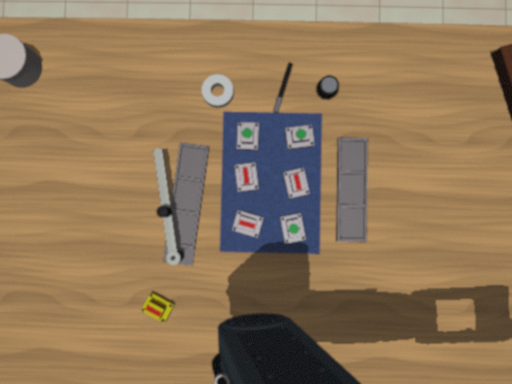

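View pics/side0.png

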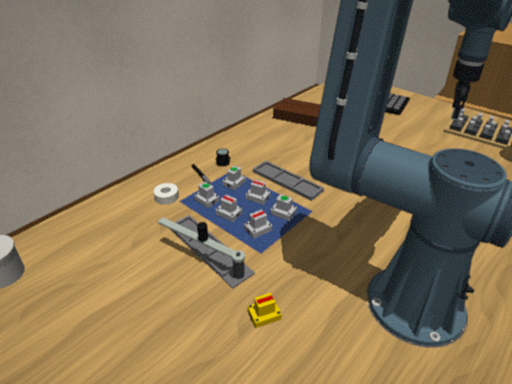

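```bash
cat > m.py <<'E'
from h import *
def measure(n,im,d,verbose=True):
    P=cloud(n,d); ok=d>0
    hsv=cv2.cvtColor(im,cv2.COLOR_BGR2HSV)
    out=[]
    g=(hsv[...,0]>45)&(hsv[...,0]<85)&(hsv[...,1]>110)&(hsv[...,2]>60)
    r=((hsv[...,0]<8)|(hsv[...,0]>172))&(hsv[...,1]>140)&(hsv[...,2]>80)
    for lab,m in(("G",g),("R",r)):
        nn,L,st,ce=cv2.connectedComponentsWithStats((m&ok).astype(np.uint8))
        for i in range(1,nn):
            if st[i,4]<12: continue
            Q=P[L==i]; c=np.median(Q,0)
            if not(-0.0<c[2]<0.12 and 0.2<c[0]<0.9 and abs(c[1])<0.5): continue
            # housing pts around, by height bands
            dist=np.hypot(P[...,0]-c[0],P[...,1]-c[1])
            res=[lab,ce[i].round(1),c.round(4),st[i,4]]
            blk=ok&(dist<0.032)&(abs(P[...,2]-c[2])<0.008)
            if n=="top":
                pts=P[blk][:,:2].astype(np.float32)
                rc=cv2.minAreaRect(pts); pc=np.linalg.eigh(np.cov(pts.T))[1][:,1]
                res+=[blk.sum(),"blk mean",pts.mean(0).round(4),"size",np.round(rc[1],3),"yaw",round(float(np.degrees(np.arctan(pc[1]/pc[0]))),1)]
                fl=ok&(dist<0.048)&(P[...,2]>0.012+ (c[2]-0.057))&(P[...,2]<c[2]+.01)
                # connected to centre
                _,L2=cv2.connectedComponents(fl.astype(np.uint8)); k=L2[int(round(ce[i][1])),int(round(ce[i][0]))]
                pts=P[L2==k][:,:2].astype(np.float32); rc=cv2.minAreaRect(pts)
                pc=np.linalg.eigh(np.cov(pts.T))[1][:,1]
                res+=["fl mean",pts.mean(0).round(4),"rect",np.round(rc[0],4),np.round(rc[1],3),"yaw",round(float(np.degrees(np.arctan(pc[1]/pc[0]))),1), "z",P[(L2==k)][:,2].min().round(3)]
            out.append(res); print(*res)
    return out
E
python3 - <<'E'
from m import *
for n in("top","side"):
    im=cv2.imread(f"pics/{n}0.png"); d=np.load(f"{n}0.npy"); print(n); measure(n,im,d)
im=cv2.imread("pics/top0.png"); cv2.imwrite("pics/top0z.png",cv2.resize(im[105:325,130:380],None,fx=3.2,fy=2.7,interpolation=cv2.INTER_CUBIC)[:600])
im=cv2.imread("pics/side0.png"); cv2.imwrite("pics/side0z.png",cv2.resize(im[130:350,140:340],None,fx=2.7,fy=2.7,interpolation=cv2.INTER_CUBIC))
P=cloud("top",np.load("top0.npy"))
for n in["pass_rack","reject_rack","pass_bar","bar_grip","bar_hinge","housing_a","tag_roll"]:
    r=ctrl.boxes_of(n,"top"); K,D,R,t=cal("top")
    for x in r[:7]: print(n,round(x["p"],2),((np.array(x["point"])-t)@R).round(4))
for uv in[(164,211),(174,258),(160,152),(190,250),(195,147),(352,160),(352,190),(352,225)]: print(uv,P[uv[1],uv[0]].round(4))
E
```

```text
top
G [246.7 132.6] [0.6563 0.0576 0.0572] 53 216 blk mean [0.6553 0.057 ] size [0.028 0.04 ] yaw -6.2 fl mean [0.653  0.0565] rect [0.6559 0.0572] [0.05  0.065] yaw -7.1 z 0.013
G [300.4 133.6] [ 0.6575 -0.0657  0.0565] 52 216 blk mean [ 0.6559 -0.0666] size [0.029 0.04 ] yaw -82.4 fl mean [ 0.6534 -0.0658] rect [ 0.6562 -0.0667] [0.05  0.065] yaw -85.4 z 0.012
G [293.5 228.4] [ 0.4401 -0.0528  0.0566] 53 217 blk mean [ 0.4387 -0.0542] size [0.04  0.028] yaw 12.3 fl mean [ 0.4389 -0.0534] rect [ 0.4386 -0.0544] [0.065 0.05 ] yaw 10.9 z 0.013
R [245.5 175.1] [0.559  0.0578 0.0559] 45 212 blk mean [0.5576 0.0576] size [0.04  0.028] yaw 7.9 fl mean [0.5562 0.0571] rect [0.5576 0.0578] [0.064 0.05 ] yaw 7.8 z 0.012
R [297.2 181.5] [ 0.5455 -0.0598  0.057 ] 49 213 blk mean [ 0.5457 -0.0605] size [0.04  0.028] yaw 15.1 fl mean [ 0.5446 -0.0597] rect [ 0.5458 -0.0608] [0.065 0.05 ] yaw 14.1 z 0.013
R [246.5 223.7] [0.4471 0.0547 0.0564] 47 214 blk mean [0.4469 0.0526] size [0.04  0.028] yaw 74.7 fl mean [0.447  0.0519] rect [0.4466 0.0528] [0.065 0.05 ] yaw 75.2 z 0.013
R [152.8 310.5] [0.
[... 630 characters left out ...]
ip 0.91 [0.4723 0.2397 0.0755]
bar_hinge 0.83 [0.4998 0.2095 0.0034]
housing_a 0.89 [ 0.5429 -0.0588  0.0179]
housing_a 0.86 [ 0.4346 -0.0521  0.0194]
housing_a 0.86 [ 0.6508 -0.0635  0.0178]
housing_a 0.8 [0.2485 0.2571 0.0206]
housing_a 0.77 [0.5565 0.0576 0.0203]
housing_a 0.73 [0.6498 0.0555 0.0224]
housing_a 0.58 [0.4476 0.0546 0.0202]
tag_roll 0.68 [0.759  0.1287 0.0297]
tag_roll 0.56 [ 0.6508 -0.0638  0.0176]
(164, 211) [0.4721 0.2293 0.123 ]
(174, 258) [0.368  0.2129 0.08  ]
(160, 152) [0.6056 0.2526 0.0759]
(190, 250) [0.3813 0.1885 0.0092]
(195, 147) [0.6271 0.1825 0.0158]
(352, 160) [ 0.6051 -0.1944  0.004 ]
(352, 190) [ 0.5327 -0.1948  0.0071]
(352, 225) [ 0.4492 -0.1959  0.0073]
```

View pics/top0z.png

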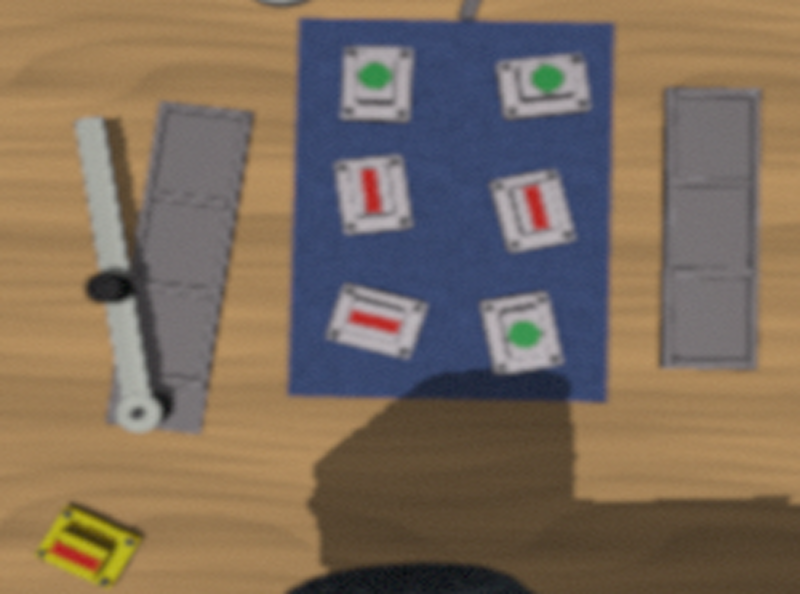

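View pics/side0z.png

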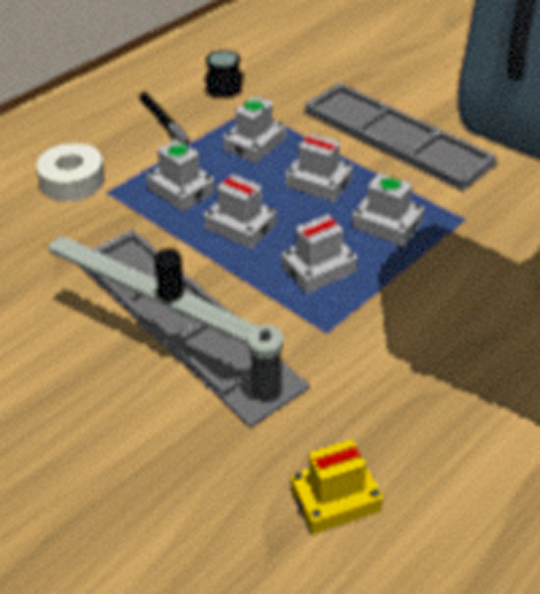

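Run:
```python
from h import *
im=cv2.imread("pics/top0.png"); d=np.load("top0.npy"); P=cloud("top",d)
hsv=cv2.cvtColor(im,cv2.COLOR_BGR2HSV)
for nm,(x0,x1,y0,y1) in dict(rej=(0.38,0.7,-0.26,-0.14),pas=(0.33,0.68,0.14,0.26)).items():
    box=(P[...,0]>x0)&(P[...,0]<x1)&(P[...,1]>y0)&(P[...,1]<y1)&(d>0)
    m=box&(hsv[...,1]<70)&(P[...,2]<0.03)
    m=cv2.morphologyEx(m.astype(np.uint8),cv2.MORPH_OPEN,np.ones((3,3)))>0
    pts=P[m][:,:2].astype(np.float32); rc=cv2.minAreaRect(pts)
    print(nm,m.sum(),np.round(rc[0],4),np.round(rc[1],4),rc[2], "corners",cv2.boxPoints(rc).round(4).tolist())
    print("z hist",np.percentile(P[m][:,2],[5,25,50,75,95]).round(4))
# bar
b=(abs(P[...,2]-0.076)<0.006)&(P[...,1]>0.15)&(P[...,1]<0.3)&(P[...,0]>0.33)&(P[...,0]<0.7)&(hsv[...,2]>110)
pts=P[b][:,:2].astype(np.float32); rc=cv2.minAreaRect(pts); print("bar",b.sum(),np.round(rc[0],4),np.round(rc[1],4),rc[2],cv2.boxPoints(rc).round(4).tolist())
g=(abs(P[...,2]-0.124)<0.012)&(P[...,1]>0.15)&(P[...,1]<0.3)&(P[...,0]>0.33)&(P[...,0]<0.7)
pts=P[g][:,:2].astype(np.float32);print("grip",g.sum(),cv2.minEnclosingCircle(pts),P[g].mean(0))
h=(P[...,2]>0.07)&(np.hypot(P[...,0]-.368,P[...,1]-.213)<0.03)&(P[...,2]<0.1)
print("hinge",np.percentile(P[h][:,2],[5,50,95]),cv2.minEnclosingCircle(P[h][:,:2].astype(np.float32)))
z=im[130:275,140:225]; cv2.imwrite("pics/pr.png",cv2.resize(z,None,fx=4,fy=4,interpolation=cv2.INTER_CUBIC))
zz=P[130:275,140:225,2]; cv2.imwrite("pics/prz.png",cv2.resize(np.clip(zz/0.03*255,0,255).astype(np.uint8),None,fx=4,fy=4))
zz=P[130:250,330:375,2]; cv2.imwrite("pics/rrz.png",cv2.resize(np.clip(zz/0.03*255,0,255).astype(np.uint8),None,fx=5,fy=5))
```

```text
rej 3110 [ 0.5367 -0.1938] [0.2515 0.0711] 0.3119359612464905 corners [[0.4108000099658966, -0.1589999943971634], [0.41119998693466187, -0.23000000417232513], [0.6626999974250793, -0.22869999706745148], [0.6622999906539917, -0.15760000050067902]]
z hist [0.0016 0.0041 0.006  0.0105 0.0156]
pas 3127 [0.4928 0.2044] [0.0768 0.2905] 83.48292541503906 corners [[0.3440999984741211, 0.18279999494552612], [0.6327000260353088, 0.14980000257492065], [0.6413999795913696, 0.22609999775886536], [0.35280001163482666, 0.2590999901294708]]
z hist [0.0013 0.0038 0.0056 0.0097 0.0155]
bar 952 [0.483  0.2343] [0.2657 0.03  ] 8.968162536621094 [[0.34940001368522644, 0.22830000519752502], [0.35409998893737793, 0.19869999587535858], [0.6165000200271606, 0.2401999980211258], [0.6118999719619751, 0.26980000734329224]]
grip 116 ((0.4702698886394501, 0.2342718094587326), 0.013416510075330734) [0.47080824 0.23309734 0.12216495]
hinge [0.07191627 0.07588749 0.08127287] ((0.37419429421424866, 0.21675989031791687), 0.022744005545973778)
```

View pics/prz.png

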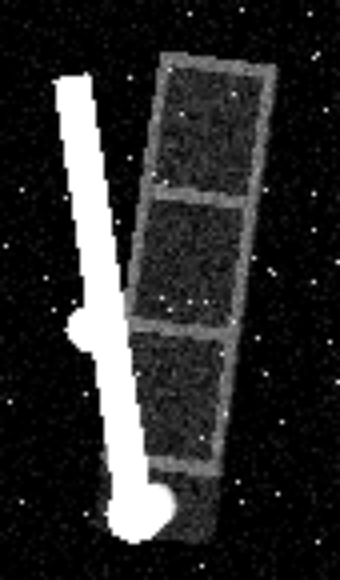

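View pics/rrz.png

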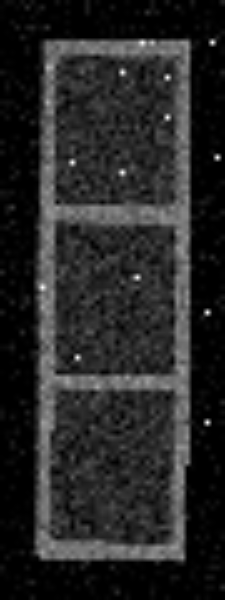

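```bash
cat > fitr.py <<'E'
from h import *
from scipy.optimize import minimize
def fit(P,d,x0,excl=None):
    m=(d>0)&(np.hypot(P[...,0]-x0[0],P[...,1]-x0[1])<0.17)&(P[...,2]<0.022)&(P[...,2]>-0.01)
    if excl is not None: m&=~excl
    Q=P[m]
    def model(p):
        c,s=np.cos(p[2]),np.sin(p[2]); dx=Q[:,0]-p[0]; dy=Q[:,1]-p[1]; u=c*dx+s*dy; v=-s*dx+c*dy
        w=0.0012
        sg=lambda a:1/(1+np.exp(-np.clip(a/w,-50,50)))
        out=sg(0.124-abs(u))*sg(0.035-abs(v))
        inn=sum(sg(0.036-abs(u-k))*sg(0.029-abs(v)) for k in(-.08,0,.08))
        h=0.015*out-0.009*inn
        use=(abs(v)<0.055)&(abs(u)<0.145)&(u>-0.118 if x0[1]>0 else True)
        return h,use
    def cost(p):
        h,u=model(p); e=abs(h-Q[:,2]-p[3])[u]; return np.minimum(e,0.01).mean()*1e3
    best=None
    for dx in(-.006,0,.006):
        for dy in(-.004,.004):
            r=minimize(cost,[x0[0]+dx,x0[1]+dy,x0[2],0],method="Nelder-Mead",options=dict(initial_simplex=np.array([x0[0]+dx,x0[1]+dy,x0[2],0])+np.vstack([np.zeros(4),np.diag([.005,.005,.03,.002])]),maxiter=600,xatol=1e-5,fatol=1e-5))
            if best is None or r.fun<best.fun: best=r
    return best
E
python3 - <<'E'
from fitr import *
d=np.load("top0.npy"); P=cloud("top",d)
rr=fit(P,d,[.5367,-.1938,.0]); print("rej",rr.x.round(4),np.degrees(rr.x[2]).round(2),rr.fun)
pr=fit(P,d,[.515,.20,-.115]); print("pass",pr.x.round(4),np.degrees(pr.x[2]).round(2),pr.fun)
x,y,a,_=pr.x; print("hinge",x-.145*np.cos(a),y-.145*np.sin(a))
for nm,p in(("rej",rr.x),("pass",pr.x)):
    for k in(-1,0,1): print(nm,k+1,(p[0]+.08*k*np.cos(p[2])).round(4),(p[1]+.08*k*np.sin(p[2])).round(4))
h=np.array([x-.145*np.cos(a),y-.145*np.sin(a)]); g=np.array([.4703,.2343]); print("grip r",np.hypot(*(g-h)),"bar angle",np.arctan2(*(g-h)[::-1])-a)
E
```

```text
rej [ 0.5345 -0.1953  0.0012  0.001 ] 0.07 2.053049127118165
pass [ 0.5114  0.1996 -0.1128  0.0011] -6.46 2.0583910354252093
hinge 0.36734689063056103 0.21595715535784704
rej 0 0.4545 -0.1954
rej 1 0.5345 -0.1953
rej 2 0.6145 -0.1952
pass 0 0.4319 0.2086
pass 1 0.5114 0.1996
pass 2 0.5909 0.1906
grip r 0.10457438825258229 bar angle 0.2890891124861449
```

```bash
cat > plan.py <<'E'
from h import *
from scipy.spatial.transform import Rotation as Ro
def go(x,y,z,psi,quiet=False):
    o=ctrl.get_obs(); q=np.array(o["eef_rot"]); R=Ro.from_quat([*q[1:],q[0]]).as_matrix(); p=np.array(o["eef_pos"])
    ps=np.degrees(np.arctan2(R[1,2],R[0,2]))
    d=(psi-ps+90)%180-90
    if psi is not None:
        pass
    c=np.radians(ps+d); RT=np.array([[np.sin(c),0,np.cos(c)],[-np.cos(c),0,np.sin(c)],[0,-1,0]])
    rv=Ro.from_matrix(R.T@RT).as_rotvec(degrees=True)/6
    dw=np.array([x,y,z])-p
    print("t",round(o["time_s"],2),"pos",p.round(4),"psi %.2f"%ps,"q1,q6",np.degrees([o["q"][0],o["q"][5]]).round(1),"open",round(o["opening"],3),"F",np.round(o["wrist_force"],1))
    print(" turn units",rv.round(2)," (final psi %.1f)"%(ps+d)," shift(after turn)",(RT.T@dw/.03).round(2)," shift(now axes)",(R.T@dw/.03).round(2))
E
python3 -c "
from plan import *
go(.4703,.2343,.20,10.1)"
```

```text
t 0.45 pos [ 0.1687 -0.5497  0.2312] psi 17.06 q1,q6 [-84.8 -11.8] open 1.002 F [-0.2 -0.4  0. ]
 turn units [-0.    1.16 -0.  ]  (final psi 10.1)  shift(after turn) [-23.96   1.04  14.48]  shift(now axes) [-22.03   1.04  17.28]
```

step_arm:
  commands:
    - [0,0.58,0,0,0,0,1]
    - [0,0.58,0,0,0,0,1]
    - [0,0,0,-0.6,0,0.9,1]
    - [0,0,0,-0.6,0,0.9,1]
    - [0,0,0,-0.6,0,0.9,0.8]
    - [0,0,0,-0.6,0,0.9,0.8]
    - [0,0,0,-0.6,0,0.9,0.6]
    - [0,0,0,-0.6,0,0.9,0.6]
    - [0,0,0,-0.6,0,0.9,0.45]
    - [0,0,0,-0.6,0,0.9,0.45]

```text
time_s: 1.45
eef_pos: [0.357, -0.3691, 0.2315]
eef_rot: [-0.542, 0.542, -0.454, 0.454]
wrist_force: [0.2, -1.0, -0.1]
opening: 0.449
```

step_arm:
  commands:
    - [0,0,0,-1,0,0.36,0.45]
    - [0,0,0,-1,0,0.36,0.45]
    - [0,0,0,-1,0,0.36,0.45]
    - [0,0,0,-1,0,0.36,0.45]
    - [0,0,0,-1,0,0.36,0.45]
    - [0,0,0,-1,0,0.36,0.45]
    - [0,0,0,-1,0,0.36,0.45]
    - [0,0,0,-1,0,0.36,0.45]
    - [0,0,0,-1,0,0.36,0.45]
    - [0,0,0,-1,0,0.36,0.45]

```text
time_s: 2.45
eef_pos: [0.4099, -0.0545, 0.2316]
eef_rot: [0.542, -0.542, 0.454, -0.454]
wrist_force: [0.1, 0.5, -0.5]
opening: 0.448
```

```bash
python3 -c "
from plan import *
go(.4703,.2343,.20,10.1)"
```

```text
t 2.45 pos [ 0.4099 -0.0545  0.2316] psi 10.09 q1,q6 [-24.1  55.8] open 0.448 F [ 0.1  0.5 -0.5]
 turn units [-0.01 -0.    0.  ]  (final psi 10.1)  shift(after turn) [-9.12  1.05  3.67]  shift(now axes) [-9.13  1.05  3.67]
```

step_arm:
  commands:
    - [0,0,0,-1,0,0.4,0.45]
    - [0,0,0,-1,0,0.4,0.45]
    - [0,0,0,-1,0,0.4,0.45]
    - [0,0,0,-1,0,0.4,0.45]
    - [0,0,0,-1,0,0.4,0.45]
    - [0,0,0,-1,0,0.4,0.45]
    - [0,0,0,-1,0,0.4,0.45]
    - [0,0,0,-1,0,0.4,0.45]
    - [0,0,0,-1,0.5,0.4,0.45]
    - [0,0,0,0,0.5,0,0.45]

```text
time_s: 3.45
eef_pos: [0.4695, 0.2322, 0.2016]
eef_rot: [0.544, -0.542, 0.453, -0.453]
wrist_force: [-0.1, -1.3, -1.2]
opening: 0.451
```

```bash
python3 -c "
from plan import *
for n in('top','side'):
    im,d=ctrl.camera(n); cv2.imwrite(f'pics/{n}1.png',im)
    a=(slice(120,330),slice(110,310)) 
    cv2.imwrite(f'pics/{n}1z.png',cv2.resize(im[120:330,110:310],None,fx=2.8,fy=2.8,interpolation=cv2.INTER_CUBIC))
go(.4703,.2343,.088,10.1)"
```

```text
t 3.55 pos [0.4672 0.2295 0.1991] psi 10.21 q1,q6 [13.1 92.9] open 0.449 F [-0.2  0.1 -0.8]
 turn units [0.04 0.02 0.  ]  (final psi 10.1)  shift(after turn) [-0.14  3.7   0.13]  shift(now axes) [-0.14  3.7   0.15]
```

View pics/side1z.png

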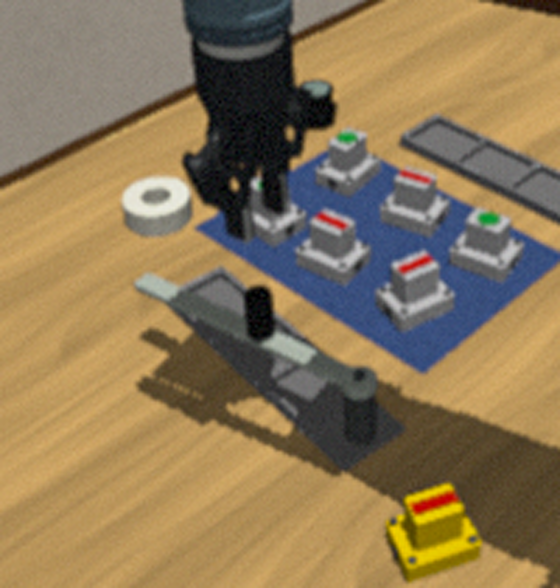

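step_arm:
  commands:
    - [0,0,0,-0.14,0,0.13,0.45]
    - [0,0,0,0,0.5,0,0.45]
    - [0,0,0,0,0.5,0,0.45]
    - [0,0,0,0,0.5,0,0.45]
    - [0,0,0,0,0.5,0,0.45]
    - [0,0,0,0,0.5,0,0.45]
    - [0,0,0,0,0.6,0,0.45]
    - [0,0,0,0,0.6,0,0.45]
    - [0,0,0,0,0,0,0.4]
    - [0,0,0,0,0,0,0.4]

```text
time_s: 4.55
eef_pos: [0.4727, 0.2336, 0.0913]
eef_rot: [0.542, -0.542, 0.454, -0.454]
wrist_force: [-0.1, 0.3, 1.0]
opening: 0.399
```

```bash
python3 -c "
from plan import *
im,d=ctrl.camera('side')
cv2.imwrite(f'pics/s2z.png',cv2.resize(im[170:330,150:310],None,fx=3.5,fy=3.5,interpolation=cv2.INTER_CUBIC))
go(.4703,.2343,.088,10.1)
h=np.array([.3673,.216])
for t in np.arange(10.1,91,12): print(t,(h+.105*np.array([np.cos(np.radians(t)),np.sin(np.radians(t))])).round(4))"
```

```text
t 4.6 pos [0.4731 0.2338 0.0917] psi 10.06 q1,q6 [13.4 93.3] open 0.4 F [0.  0.5 0. ]
 turn units [-0.02 -0.01 -0.  ]  (final psi 10.1)  shift(after turn) [-0.03  0.12 -0.09]  shift(now axes) [-0.03  0.12 -0.09]
10.1 [0.4707 0.2344]
22.1 [0.4646 0.2555]
34.1 [0.4542 0.2749]
46.10000000000001 [0.4401 0.2917]
58.10000000000001 [0.4228 0.3051]
70.10000000000001 [0.403  0.3147]
82.10000000000001 [0.3817 0.32  ]
```

View pics/s2z.png

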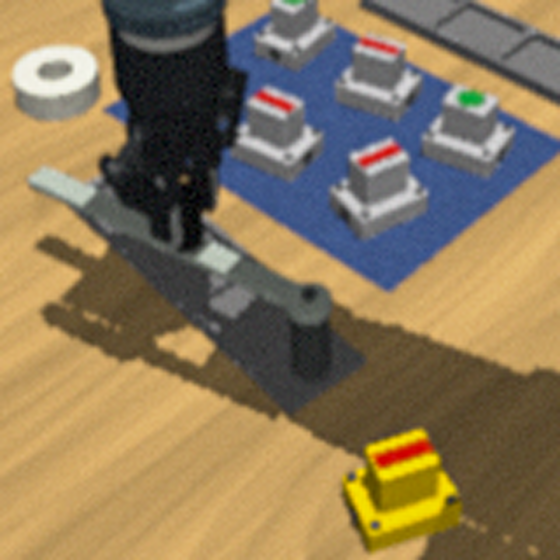

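step_arm:
  commands:
    - [0,-1,0,-0.366,0,-0.05,0.4]
    - [0,-1,0,-0.366,0,-0.02,0.4]
    - [0,-1,0,-0.366,0,-0.02,0.4]
    - [0,-1,0,-0.366,0,-0.02,0.4]
    - [0,0,0,0,0,0,0.4]

```text
time_s: 5.1
eef_pos: [0.4551, 0.2751, 0.0919]
eef_rot: [0.626, -0.624, 0.33, -0.331]
wrist_force: [-0.2, 0.2, 0.2]
opening: 0.399
```

```bash
python3 -c "
from plan import *
go(.4542,.2749,.088,34.1)"
```

```text
t 5.1 pos [0.4551 0.2751 0.0919] psi 34.21 q1,q6 [18.4 74.1] open 0.399 F [-0.2  0.2  0.2]
 turn units [-0.02  0.02  0.  ]  (final psi 34.1)  shift(after turn) [-0.01  0.13 -0.03]  shift(now axes) [-0.01  0.13 -0.03]
```

step_arm:
  commands:
    - [0,-1,0,-0.366,0,-0.03,0.4]
    - [0,-1,0,-0.366,0,-0.02,0.4]
    - [0,-1,0,-0.366,0,-0.02,0.4]
    - [0,-1,0,-0.366,0,-0.02,0.4]
    - [0,-1,0,-0.366,0,-0.02,0.4]
    - [0,-1,0,-0.366,0,-0.02,0.4]
    - [0,-0.5,0,-0.183,0,-0.01,0.4]
    - [0,-0.5,0,-0.183,0,-0.01,0.4]
    - [0,-0.5,0,-0.183,0,-0.01,0.4]
    - [0,0,0,0,0,0,0.4]

```text
time_s: 6.1
eef_pos: [0.3873, 0.3177, 0.0913]
eef_rot: [0.704, -0.704, 0.067, -0.068]
wrist_force: [0.4, 0.1, 1.9]
opening: 0.4
```

```bash
cat > bar.py <<'E'
from plan import *
import sys
im,d=ctrl.camera('top'); cv2.imwrite(f'pics/{sys.argv[1]}.png',cv2.resize(im[100:320,90:290],None,fx=2.7,fy=2.7,interpolation=cv2.INTER_CUBIC))
P=cloud('top',d)
h=np.array([.3673,.2160]); r=np.hypot(P[...,0]-h[0],P[...,1]-h[1])
m=(d>0)&(P[...,2]>.068)&(P[...,2]<.082)&(r>.03)&(r<.26)&(P[...,1]>.1)
a=np.degrees(np.arctan2(P[...,1]-h[1],P[...,0]-h[0]))
for lo,hi in((.05,.09),(.12,.16),(.16,.2),(.2,.245)):
    k=m&(r>lo)&(r<hi); print(lo,hi,k.sum(),"bar theta deg",np.median(a[k]+6.46).round(2) if k.sum() else None)
E
python3 bar.py b3; python3 -c "
from plan import *
go(.3792,.3203,.088,83.5)"
```

```text
0.05 0.09 162 bar theta deg 84.07
0.12 0.16 0 bar theta deg None
0.16 0.2 0 bar theta deg None
0.2 0.245 16 bar theta deg 82.6
t 6.15 pos [0.3875 0.3176 0.0911] psi 78.93 q1,q6 [25.7 36.8] open 0.398 F [-0.1  0.  -0.1]
 turn units [-0.01 -0.76  0.01]  (final psi 83.5)  shift(after turn) [-0.28  0.1   0.06]  shift(now axes) [-0.29  0.1   0.03]
```

View pics/b3.png

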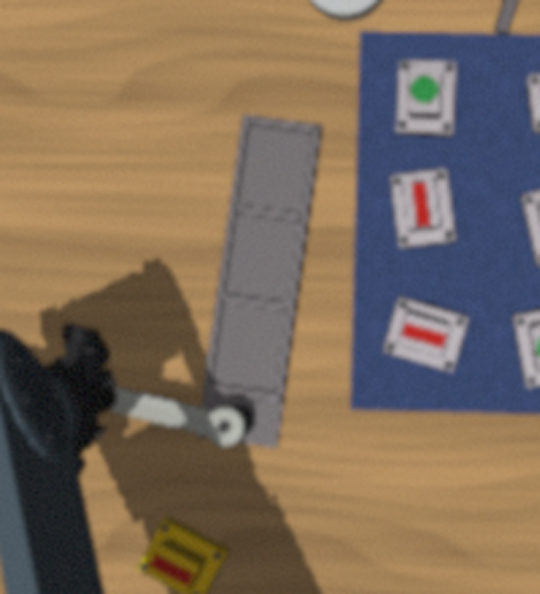

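step_arm:
  commands:
    - [0,-0.4,0,-0.15,0,0,0.4]
    - [0,-0.36,0,-0.15,0,0,0.4]
    - [0,0,0,-0.05,0,0,0.4]
    - [0,0,0,-0.05,0,0,0.4]
    - [0,0,0,0,0,0,0.4]

```text
time_s: 6.65
eef_pos: [0.3767, 0.3195, 0.0909]
eef_rot: [0.706, -0.706, 0.039, -0.041]
wrist_force: [4.8, -0.5, -1.1]
opening: 0.398
```

```bash
python3 bar.py b4; python3 -c "
from plan import *
go(.3792,.3203,.088,83.5)"
```

```text
0.05 0.09 156 bar theta deg 90.19
0.12 0.16 0 bar theta deg None
0.16 0.2 0 bar theta deg None
0.2 0.245 3 bar theta deg 87.24
t 6.7 pos [0.3768 0.3195 0.0909] psi 83.52 q1,q6 [26.5 33. ] open 0.395 F [ 5.1 -1.1 -0.7]
 turn units [-0.01  0.    0.03]  (final psi 83.5)  shift(after turn) [0.08 0.1  0.03]  shift(now axes) [0.08 0.1  0.03]
```

step_arm:
  commands:
    - [0,0,0,-0.05,0,0,0.4]
    - [0,0,0,0,0,0,0.4]
    - [0,0,0,0.12,0,0,0.5]
    - [0,0,0,0,0,0,0.5]
    - [0,0,0,0,-0.6,0,0.5]
    - [0,0,0,0,-1,0,0.5]
    - [0,0,0,0,-1,0,0.6]
    - [0,0,0,0,-1,0,0.6]
    - [0,0,0,0,-0.7,0,0.6]
    - [0,0,0,0,0,0,0.6]

```text
time_s: 7.7
eef_pos: [0.3786, 0.3202, 0.2226]
eef_rot: [0.707, -0.705, 0.038, -0.041]
wrist_force: [1.1, 0.3, -0.0]
opening: 0.601
```

```bash
python3 bar.py b5
python3 - <<'E'
from plan import *
from m import *
im,d=ctrl.camera('top'); measure('top',im,d)
go(.4389,-.0542,.15,12)
E
```

```text
0.05 0.09 159 bar theta deg 90.17
0.12 0.16 87 bar theta deg 89.71
0.16 0.2 0 bar theta deg None
0.2 0.245 58 bar theta deg 88.0
G [246.5 132.5] [0.6571 0.0584 0.0566] 52 213 blk mean [0.6556 0.057 ] size [0.04  0.028] yaw -4.4 fl mean [0.6529 0.0566] rect [0.6558 0.0572] [0.05  0.064] yaw -7.2 z 0.013
G [300.5 133.5] [ 0.6573 -0.0657  0.0562] 52 216 blk mean [ 0.656  -0.0667] size [0.028 0.04 ] yaw -82.7 fl mean [ 0.6535 -0.0656] rect [ 0.6564 -0.067 ] [0.051 0.065] yaw -84.8 z 0.013
G [293.5 228.4] [ 0.44   -0.0529  0.0563] 53 215 blk mean [ 0.4387 -0.0542] size [0.04  0.028] yaw 12.7 fl mean [ 0.4389 -0.0534] rect [ 0.4386 -0.0544] [0.065 0.05 ] yaw 10.9 z 0.014
R [245.5 175.1] [0.5589 0.0592 0.0561] 47 212 blk mean [0.5577 0.0576] size [0.04  0.028] yaw 8.8 fl mean [0.5563 0.0571] rect [0.5576 0.0577] [0.063 0.05 ] yaw 8.3 z 0.012
R [297.3 181.5] [ 0.5456 -0.0597  0.0567] 47 217 blk mean [ 0.5456 -0.0604] size [0.04  0.028] yaw 15.4 fl mean [ 0.5448 -0.0596] rect [ 0.5461 -0.0606] [0.065 0.05 ] yaw 14.9 z 0.012
R [246.5 223.8] [0.4472 0.0547 0.0568] 47 213 blk mean [0.4468 0.0527] size [0.04  0.028] yaw 73.2 fl mean [0.447  0.0519] rect [0.4467 0.0526] [0.065 0.05 ] yaw 75.5 z 0.014
R [153.  310.5] [0.2457 0.2618 0.0559] 42 235 blk mean [0.2472 0.2607] size [0.04  0.029] yaw 64.1 fl mean [0.2504 0.257 ] rect [0.2466 0.2612] [0.065 0.052] yaw 56.4 z 0.011
t 7.8 pos [0.3768 0.3192 0.2189] psi 83.65 q1,q6 [26.5 32.8] open 0.602 F [ 0.3  0.7 -0.6]
 turn units [ 0.   11.94 -0.  ]  (final psi 12.0)  shift(after turn) [12.61  2.3  -0.56]  shift(now axes) [  3.44   2.3  -12.14]
```

View pics/b5.png

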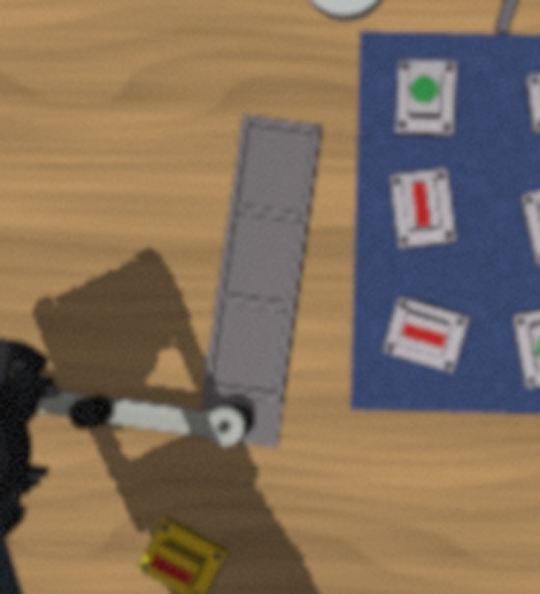

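step_arm:
  commands:
    - [0,1,0,0,0.1,0,0.6]
    - [0,1,0,0,0.1,0,0.6]
    - [0,1,0,0,0.1,0,0.6]
    - [0,1,0,0,0.1,0,0.6]
    - [0,1,0,0,0.1,0,0.6]
    - [0,1,0,0,0.1,0,0.6]
    - [0,1,0,0,0.1,0,0.6]
    - [0,1,0,0,0.1,0,0.6]
    - [0,1,0,0,0.1,0,0.6]
    - [0,1,0,0,0.1,0,0.6]

```text
time_s: 8.8
eef_pos: [0.3758, 0.3186, 0.1869]
eef_rot: [-0.59, 0.592, -0.389, 0.387]
wrist_force: [-0.5, 0.4, -0.7]
opening: 0.601
```

step_arm:
  commands:
    - [0,0.94,0,0,0.1,0,0.6]
    - [0,1,0,0.6,0.1,0,0.6]
    - [0,0,0,1,0.1,0,0.6]
    - [0,0,0,1,0.1,0,0.6]
    - [0,0,0,1,0.1,0,0.6]
    - [0,0,0,1,0.1,0,0.6]
    - [0,0,0,1,0.1,0,0.6]
    - [0,0,0,1,0.1,0,0.6]
    - [0,0,0,1,0.1,0,0.6]
    - [0,0,0,1,0.1,0,0.6]

```text
time_s: 9.8
eef_pos: [0.4313, 0.0664, 0.1573]
eef_rot: [-0.549, 0.55, -0.446, 0.444]
wrist_force: [0.1, 1.0, -0.1]
opening: 0.595
```

step_arm:
  commands:
    - [0,0,0,1,0.1,0,0.6]
    - [0,0,0,1,0.1,0,0.6]
    - [0,0,0,1,0.1,-0.2,0.6]
    - [0,0,0,0.6,0,-0.2,0.6]
    - [0,0,0,0,0,0,0.6]
    - [0,0,0,0,0,0,0.6]

```text
time_s: 10.4
eef_pos: [0.4424, -0.0403, 0.1489]
eef_rot: [-0.549, 0.549, -0.446, 0.444]
wrist_force: [-0.1, 1.4, -0.6]
opening: 0.6
```

```bash
python3 -c "
from plan import *
go(.4387,-.0543,.03,12)"
```

```text
t 10.4 pos [ 0.4424 -0.0403  0.1489] psi 11.93 q1,q6 [-20.6  57.5] open 0.6 F [-0.1  1.4 -0.6]
 turn units [ 0.02 -0.01 -0.02]  (final psi 12.0)  shift(after turn) [ 0.43  3.96 -0.22]  shift(now axes) [ 0.44  3.96 -0.21]
```

step_arm:
  commands:
    - [0,0,0,0.44,0.4,-0.21,0.6]
    - [0,0,0,0,0.6,0,0.6]
    - [0,0,0,0,0.6,0,0.6]
    - [0,0,0,0,0.4,0,0.6]
    - [0,0,0,0,0,0,0.6]
    - [0,0,0,0,0,0,0.6]

```text
time_s: 11.0
eef_pos: [0.44, -0.0544, 0.0903]
eef_rot: [-0.55, 0.55, -0.445, 0.444]
wrist_force: [0.3, 0.2, 1.0]
opening: 0.603
```

```bash
python3 -c "
from plan import *
im,d=ctrl.camera('side')
cv2.imwrite(f'pics/s6z.png',cv2.resize(im[120:280,180:340],None,fx=3.5,fy=3.5,interpolation=cv2.INTER_CUBIC))
go(.4387,-.0543,.03,12)"
```

```text
t 11.05 pos [ 0.4405 -0.0547  0.0908] psi 12.06 q1,q6 [-22.5  55.5] open 0.599 F [ 0.  -0.2  0.5]
 turn units [-0.01  0.01  0.  ]  (final psi 12.0)  shift(after turn) [-0.02  2.03 -0.06]  shift(now axes) [-0.03  2.03 -0.06]
```

View pics/s6z.png

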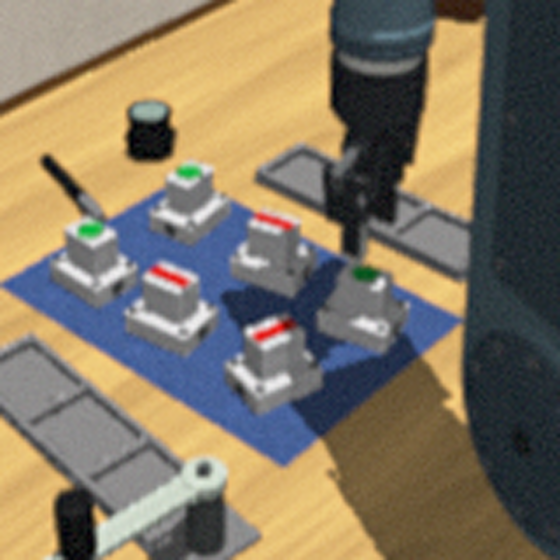

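step_arm:
  commands:
    - [0,0,0,0,0.5,-0.06,0.6]
    - [0,0,0,0,0.5,0,0.6]
    - [0,0,0,0,0.5,0,0.6]
    - [0,0,0,0,0.5,0,0.6]
    - [0,0,0,0,0,0,0.5]
    - [0,0,0,0,0,0,0]
    - [0,0,0,0,0,0,0]
    - [0,0,0,0,0,0,0]
    - [0,0,0,0,0,0,0]
    - [0,0,0,0,0,0,0]

```text
time_s: 12.05
eef_pos: [0.4391, -0.0556, 0.0313]
eef_rot: [0.55, -0.549, 0.444, -0.445]
wrist_force: [-1.2, 1.3, 7.0]
opening: 0.313
```

```bash
python3 -c "
from plan import *
go(.4387,-.0543,.13,12)
go(.4319,.2086,.13,-6.46)"
```

```text
t 12.05 pos [ 0.4391 -0.0556  0.0313] psi 12.02 q1,q6 [-22.7  55.3] open 0.313 F [-1.2  1.3  7. ]
 turn units [-0.01  0.    0.01]  (final psi 12.0)  shift(after turn) [-0.05 -3.29 -0.01]  shift(now axes) [-0.04 -3.29 -0.  ]
t 12.05 pos [ 0.4391 -0.0556  0.0313] psi 12.02 q1,q6 [-22.7  55.3] open 0.313 F [-1.2  1.3  7. ]
 turn units [-0.02  3.08  0.01]  (final psi -6.5)  shift(after turn) [-8.72 -3.29 -1.23]  shift(now axes) [-8.66 -3.3   1.6 ]
```

step_arm:
  commands:
    - [0,0,0,0,-0.5,0,0]
    - [0,0,0,0,-0.8,0,0]
    - [0,0,0,0,-1,0,0]
    - [0,0,0,0,-1,0,0]
    - [0,0,0,0,-0.3,0,0]
    - [0,0,0,0,0,0,0]
    - [0,0,0,0,0,0,0]

```text
time_s: 12.75
eef_pos: [0.4374, -0.055, 0.137]
eef_rot: [-0.549, 0.55, -0.446, 0.444]
wrist_force: [-0.8, -0.7, -2.9]
opening: 0.316
```

```bash
python3 -c "
from plan import *
im,d=ctrl.camera('side')
cv2.imwrite(f'pics/s7z.png',cv2.resize(im[120:280,180:340],None,fx=3.5,fy=3.5,interpolation=cv2.INTER_CUBIC))
go(.4319,.2086,.14,-6.46)"
```

```text
t 12.8 pos [ 0.4371 -0.0549  0.1366] psi 12.02 q1,q6 [-22.7  55.3] open 0.315 F [-0.1  0.3 -1.7]
 turn units [ 0.03  3.08 -0.01]  (final psi -6.5)  shift(after turn) [-8.71 -0.11 -1.16]  shift(now axes) [-8.63 -0.1   1.66]
```

View pics/s7z.png

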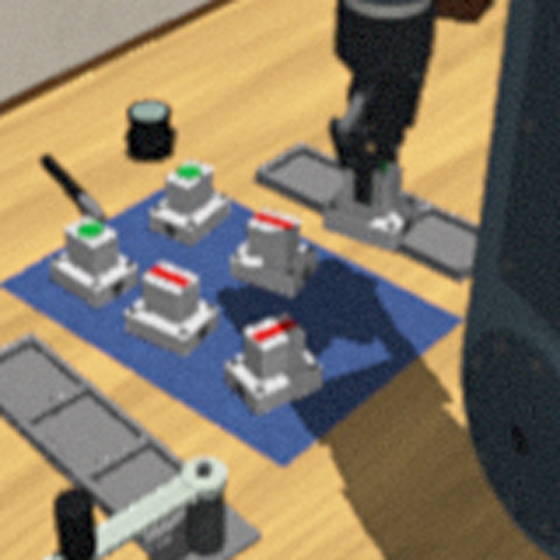

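step_arm:
  commands:
    - [0,0.77,0,0,0,0,0]
    - [0,0.77,0,0,0,0,0]
    - [0,0.77,0,0,0,0,0]
    - [0,0.77,0,0,0,0,0]
    - [0,0,0,-0.5,0,-0.1,0]
    - [0,0,0,-0.8,0,-0.1,0]
    - [0,0,0,-0.9,0,-0.12,0]
    - [0,0,0,-0.9,0,-0.12,0]
    - [0,0,0,-0.9,0,-0.12,0]
    - [0,0,0,-0.9,0,-0.12,0]

```text
time_s: 13.8
eef_pos: [0.4332, 0.0941, 0.1364]
eef_rot: [0.47, -0.472, 0.528, -0.527]
wrist_force: [0.1, 0.5, -2.2]
opening: 0.313
```

step_arm:
  commands:
    - [0,0,0,-0.9,0,-0.12,0]
    - [0,0,0,-0.9,0,-0.12,0]
    - [0,0,0,-0.8,0,-0.12,0]
    - [0,0,0,-0.7,0,-0.12,0]
    - [0,0,0,-0.5,0,0,0]
    - [0,0,0,0,0,0,0]
    - [0,0,0,0,0,0,0]

```text
time_s: 14.5
eef_pos: [0.432, 0.2076, 0.1368]
eef_rot: [0.47, -0.472, 0.528, -0.527]
wrist_force: [0.2, 0.3, -2.5]
opening: 0.313
```

```bash
cat > held.py <<'E'
# measure pose of held housing: flange pts visible from top around the gripper, given TCP pose
from plan import *
import sys
n=sys.argv[1]; x,y,w=map(float,sys.argv[2:5])
for c in("top","side"):
    im,d=ctrl.camera(c); np.save(f"d_{c}.npy",d); cv2.imwrite(f"pics/{n}_{c}_full.png",im)
    u,v=proj(c,[x,y,.05])[0].astype(int); s=45 if c=="top" else 60
    u=np.clip(u,s,511-s); v=np.clip(v,s,383-s)
    cv2.imwrite(f"pics/{n}_{c}.png",cv2.resize(im[v-s:v+s,u-s:u+s],(500,500),interpolation=cv2.INTER_CUBIC))
a=cv2.imread(f"pics/{n}_top.png");b=cv2.imread(f"pics/{n}_side.png"); cv2.imwrite(f"pics/{n}.png",cv2.resize(np.hstack([a,b]),(800,400)))
go(x,y,w,float(sys.argv[5]))
E
python3 held.py n8 .4319 .2086 .037 -6.46
```

```text
t 14.6 pos [0.4325 0.2072 0.1374] psi -6.48 q1,q6 [ 11.4 107.9] open 0.312 F [ 0.7 -0.4 -2.6]
 turn units [ 0.02 -0.    0.01]  (final psi -6.5)  shift(after turn) [-0.05  3.35 -0.02]  shift(now axes) [-0.05  3.35 -0.02]
```

View pics/n8.png

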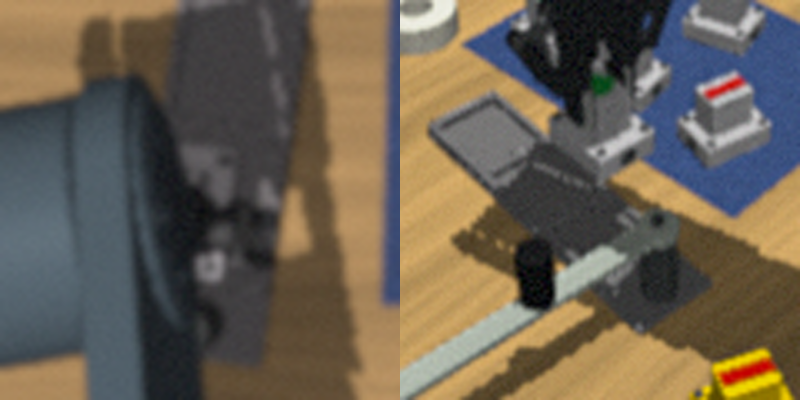

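step_arm:
  commands:
    - [0,0,0,-0.05,0.5,0,0]
    - [0,0,0,0,0.6,0,0]
    - [0,0,0,0,0.6,0,0]
    - [0,0,0,0,0.5,0,0]
    - [0,0,0,0,0.4,0,0]
    - [0,0,0,0,0.3,0,0]
    - [0,0,0,0,0.2,0,0]
    - [0,0,0,0,0.1,0,0]
    - [0,0,0,0,0,0,0]
    - [0,0,0,0,0,0,0]

```text
time_s: 15.6
eef_pos: [0.4337, 0.2095, 0.0428]
eef_rot: [-0.471, 0.471, -0.527, 0.528]
wrist_force: [-0.0, -0.2, -1.7]
opening: 0.314
```

```bash
python3 held.py n9 .4319 .2086 .037 -6.46
```

```text
t 15.7 pos [0.4337 0.2096 0.0428] psi -6.45 q1,q6 [ 11.6 108.1] open 0.314 F [ 0.2  0.2 -2.7]
 turn units [-0.01  0.   -0.  ]  (final psi -6.5)  shift(after turn) [ 0.04  0.19 -0.06]  shift(now axes) [ 0.04  0.19 -0.06]
```

View pics/n9.png

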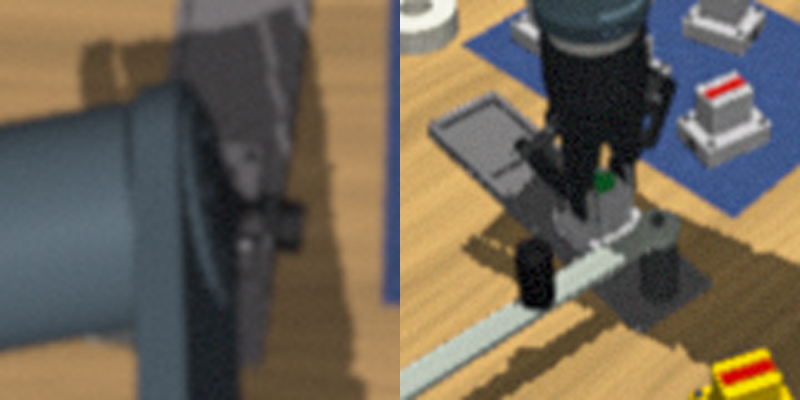

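step_arm:
  commands:
    - [0,0,0,0,0.1,-0.04,0]
    - [0,0,0,0,0.1,0,0]
    - [0,0,0,0,0,0,0]
    - [0,0,0,0,0,0,0]

```text
time_s: 16.1
eef_pos: [0.4321, 0.2097, 0.0373]
eef_rot: [-0.471, 0.471, -0.527, 0.527]
wrist_force: [-5.0, -1.5, 11.1]
opening: 0.316
```

```bash
python3 -c "
from plan import *
go(.4319,.2086,.037,-6.46)"
```

```text
t 16.1 pos [0.4321 0.2097 0.0373] psi -6.44 q1,q6 [ 11.7 108.1] open 0.316 F [-5.  -1.5 11.1]
 turn units [-0.  0.  0.]  (final psi -6.5)  shift(after turn) [ 0.04  0.01 -0.  ]  shift(now axes) [ 0.04  0.01 -0.  ]
```

step_arm:
  commands:
    - [0,0,0,0,0,0,0.35]
    - [0,0,0,0,0,0,0.45]
    - [0,0,0,0,0,0,0.6]
    - [0,0,0,0,0,0,0.6]
    - [0,0,0,0,0,0,0.6]
    - [0,0,0,0,-0.5,0,0.6]
    - [0,0,0,0,-0.8,0,0.6]
    - [0,0,0,0,-1,0,0.6]
    - [0,0,0,0,-1,0,0.6]
    - [0,0,0,0,-0.5,0,0.6]

```text
time_s: 17.1
eef_pos: [0.4334, 0.2098, 0.153]
eef_rot: [-0.472, 0.47, -0.527, 0.528]
wrist_force: [1.0, 0.4, 0.8]
opening: 0.598
```

```bash
python3 held.py n10 .4319 .2086 .037 -6.46
python3 - <<'E'
from m import *
measure("top",cv2.imread("pics/n10_top_full.png"),np.load("d_top.npy"))
E
```

```text
t 17.2 pos [0.4339 0.21   0.1528] psi -6.45 q1,q6 [ 11.7 108.1] open 0.602 F [0.7 0.8 1. ]
 turn units [-0.05  0.   -0.02]  (final psi -6.5)  shift(after turn) [ 0.05  3.86 -0.06]  shift(now axes) [ 0.06  3.86 -0.08]
G [246.6 132.5] [0.6565 0.0578 0.0566] 53 216 blk mean [0.6555 0.0569] size [0.04  0.028] yaw -4.0 fl mean [0.6529 0.0566] rect [0.6559 0.0573] [0.05  0.064] yaw -7.0 z 0.012
G [300.5 133.5] [ 0.6573 -0.0657  0.0569] 52 218 blk mean [ 0.6558 -0.0666] size [0.028 0.04 ] yaw -82.5 fl mean [ 0.6533 -0.0658] rect [ 0.6566 -0.0669] [0.051 0.065] yaw -85.0 z 0.012
R [245.5 175.1] [0.559  0.0584 0.0571] 46 211 blk mean [0.5578 0.0576] size [0.04  0.028] yaw 8.2 fl mean [0.5563 0.057 ] rect [0.5578 0.0577] [0.064 0.05 ] yaw 7.8 z 0.013
R [297.2 181.4] [ 0.5477 -0.0599  0.0562] 45 213 blk mean [ 0.5457 -0.0605] size [0.04  0.028] yaw 14.7 fl mean [ 0.5447 -0.0596] rect [ 0.5462 -0.0607] [0.065 0.05 ] yaw 15.0 z 0.011
R [246.4 223.7] [0.4471 0.0546 0.0565] 45 215 blk mean [0.4468 0.0525] size [0.04  0.028] yaw 74.1 fl mean [0.447  0.0521] rect [0.4466 0.0527] [0.065 0.05 ] yaw 75.3 z 0.012
R [149.4 308.7] [0.2494 0.2701 0.0573] 15 95 blk mean [0.2494 0.272 ] size [0.024 0.028] yaw 1.2 fl mean [0.2535 0.2778] rect [0.252  0.2745] [0.037 0.048] yaw 3.0 z 0.016
```

View pics/n10.png

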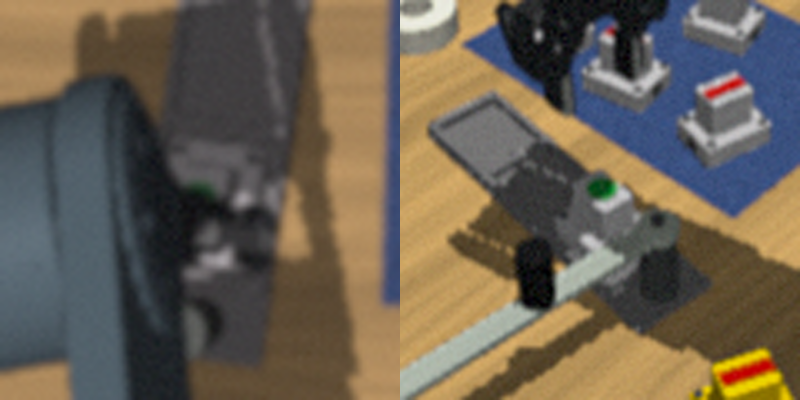

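```bash
python3 -c "
from plan import *
go(.4467,.0526,.15,75)"
```

```text
t 17.2 pos [0.4339 0.21   0.1528] psi -6.45 q1,q6 [ 11.7 108.1] open 0.602 F [0.7 0.8 1. ]
 turn units [ -0.05 -13.58   0.02]  (final psi 75.0)  shift(after turn) [ 1.77  0.09 -4.96]  shift(now axes) [5.16 0.09 1.01]
```

step_arm:
  commands:
    - [0,0,0,0.7,0,0.17,0.6]
    - [0,0,0,0.9,0,0.17,0.6]
    - [0,0,0,0.9,0,0.17,0.6]
    - [0,0,0,0.9,0,0.17,0.6]
    - [0,0,0,0.9,0,0.17,0.6]
    - [0,0,0,0.86,0,0.16,0.6]
    - [0,-1,0,0,0,0,0.6]
    - [0,-1,0,0,0,0,0.6]
    - [0,-1,0,0,0,0,0.6]
    - [0,-1,0,0,0,0,0.6]

```text
time_s: 18.2
eef_pos: [0.4439, 0.0523, 0.1488]
eef_rot: [-0.571, 0.572, -0.418, 0.416]
wrist_force: [-0.1, -0.7, 0.2]
opening: 0.6
```

step_arm:
  commands:
    - [0,-1,0,0,0,0,0.6]
    - [0,-1,0,0,0,0,0.6]
    - [0,-1,0,0,0,0,0.6]
    - [0,-1,0,0,0,0,0.6]
    - [0,-1,0,0,0,0,0.6]
    - [0,-1,0,0,0,0,0.6]
    - [0,-1,0,0,0,0,0.6]
    - [0,-1,0,0,0,0,0.6]
    - [0,-1,0,0,0,0,0.6]
    - [0,-0.58,0,0,0,0,0.6]

```text
time_s: 19.2
eef_pos: [0.4438, 0.0524, 0.1487]
eef_rot: [0.701, -0.701, 0.092, -0.09]
wrist_force: [0.5, 0.2, 0.4]
opening: 0.602
```

Run:
```python
from m import *
from plan import go
im,d=ctrl.camera("top"); measure("top",im,d)
cv2.imwrite("pics/top11.png",im)
go(.4467,.0526,.035,75)
```

```text
G [246.6 132.5] [0.6568 0.0575 0.0563] 53 220 blk mean [0.6552 0.057 ] size [0.04  0.028] yaw -4.5 fl mean [0.6528 0.0566] rect [0.6558 0.0571] [0.05  0.064] yaw -6.1 z 0.013
G [300.5 133.5] [ 0.6581 -0.0649  0.0562] 51 219 blk mean [ 0.6558 -0.0666] size [0.028 0.04 ] yaw -82.8 fl mean [ 0.6535 -0.0656] rect [ 0.6564 -0.0667] [0.051 0.064] yaw -85.1 z 0.012
G [178.  228.5] [0.4333 0.209  0.0619] 56 223 blk mean [0.4326 0.2079] size [0.028 0.04 ] yaw -6.9 fl mean [0.4337 0.2088] rect [0.4333 0.2137] [0.047 0.065] yaw -7.4 z 0.017
R [245.5 175.1] [0.5591 0.0584 0.0568] 46 212 blk mean [0.5577 0.0577] size [0.04  0.028] yaw 7.6 fl mean [0.5563 0.0571] rect [0.5575 0.0578] [0.064 0.05 ] yaw 8.3 z 0.014
R [297.1 181.2] [ 0.5476 -0.0597  0.0571] 46 213 blk mean [ 0.5456 -0.0604] size [0.04  0.028] yaw 14.4 fl mean [ 0.5446 -0.0596] rect [ 0.5458 -0.0607] [0.065 0.05 ] yaw 15.5 z 0.013
R [152.7 310.5] [0.246  0.2619 0.0562] 41 230 blk mean [0.2471 0.2611] size [0.04  0.029] yaw 62.5 fl mean [0.2503 0.258 ] rect [0.2469 0.2611] [0.064 0.051] yaw 51.6 z 0.012
t 19.25 pos [0.4438 0.0524 0.1488] psi 75.34 q1,q6 [-8.5  6.1] open 0.597 F [-0.2  0.1 -0.3]
 turn units [ 0.    0.06 -0.02]  (final psi 75.0)  shift(after turn) [0.09 3.79 0.03]  shift(now axes) [0.1  3.79 0.03]
```

View pics/top11.png

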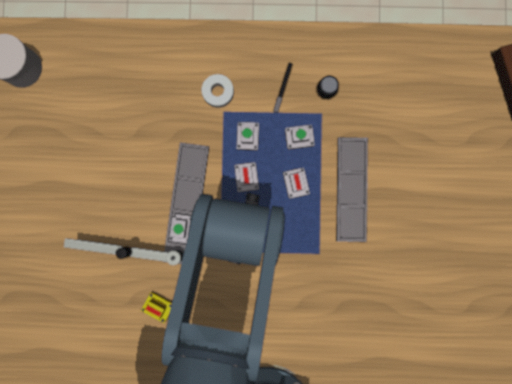

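step_arm:
  commands:
    - [0,0.06,0,0.1,0.4,0.03,0.6]
    - [0,0,0,0,0.6,0,0.6]
    - [0,0,0,0,0.7,0,0.6]
    - [0,0,0,0,0.7,0,0.6]
    - [0,0,0,0,0.6,0,0.6]
    - [0,0,0,0,0.4,0,0.6]
    - [0,0,0,0,0.3,0,0.6]
    - [0,0,0,0,0,0,0.6]

```text
time_s: 20.05
eef_pos: [0.4468, 0.0525, 0.0379]
eef_rot: [0.701, -0.701, 0.096, -0.094]
wrist_force: [-0.4, -0.2, 0.2]
opening: 0.6
```

```bash
python3 held.py n12 .4467 .0526 .035 75
```

```text
t 20.15 pos [0.4481 0.0524 0.0394] psi 74.64 q1,q6 [-8.5  6.9] open 0.601 F [-0.1 -0.  -0.5]
 turn units [-0.   -0.06  0.  ]  (final psi 75.0)  shift(after turn) [-0.05  0.15 -0.01]  shift(now axes) [-0.05  0.15 -0.01]
```

View pics/n12.png

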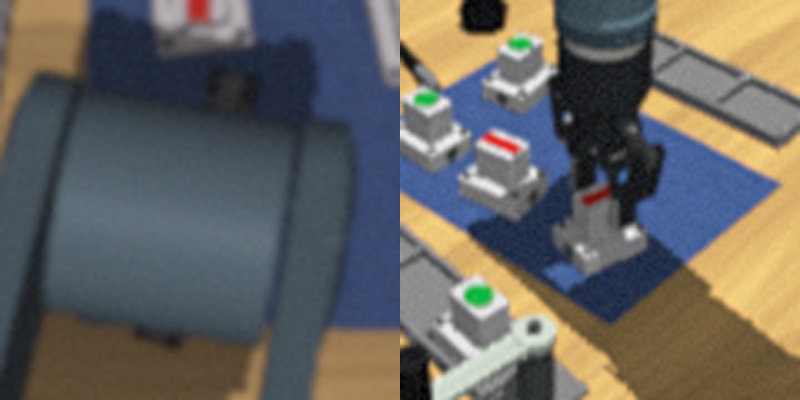

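step_arm:
  commands:
    - [0,0,0,-0.05,0.1,0,0.6]
    - [0,0,0,0,0,0,0.4]
    - [0,0,0,0,0,0,0]
    - [0,0,0,0,0,0,0]
    - [0,0,0,0,0,0,0]
    - [0,0,0,0,0,0,0]

```text
time_s: 20.75
eef_pos: [0.4471, 0.0527, 0.0369]
eef_rot: [0.701, -0.701, 0.094, -0.095]
wrist_force: [1.4, -0.2, 5.6]
opening: 0.312
```

step_arm:
  commands:
    - [0,0,0,0,-0.4,0,0]
    - [0,0,0,0,-0.8,0,0]
    - [0,0,0,0,-1,0,0]
    - [0,0,0,0,-1,0,0]
    - [0,0,0,0,-0.3,0,0]
    - [0,0,0,0,0,0,0]

```text
time_s: 21.35
eef_pos: [0.4472, 0.0527, 0.1425]
eef_rot: [-0.701, 0.701, -0.093, 0.095]
wrist_force: [-0.3, -0.7, -3.9]
opening: 0.314
```

```bash
python3 held.py n13 .4545 -.1954 .14 0.07
```

```text
t 21.45 pos [0.4454 0.0529 0.1401] psi 74.66 q1,q6 [-8.4  6.9] open 0.316 F [-0.4  0.2 -3.1]
 turn units [ 1.000e-02  1.243e+01 -1.000e-02]  (final psi 0.1)  shift(after turn) [8.28 0.   0.29]  shift(now axes) [ 2.48 -0.   -7.9 ]
```

View pics/n13_side_full.png

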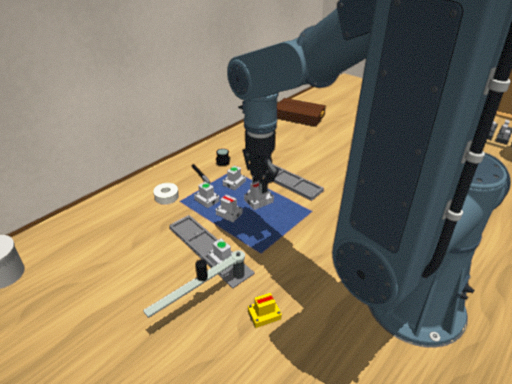

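step_arm:
  commands:
    - [0,1,0,0,0,0,0]
    - [0,1,0,0,0,0,0]
    - [0,1,0,0,0,0,0]
    - [0,1,0,0,0,0,0]
    - [0,1,0,0,0,0,0]
    - [0,1,0,0,0,0,0]
    - [0,1,0,0,0,0,0]
    - [0,1,0,0,0,0,0]
    - [0,1,0,0,0,0,0]
    - [0,1,0,0,0,0,0]

```text
time_s: 22.45
eef_pos: [0.4448, 0.053, 0.139]
eef_rot: [-0.558, 0.56, -0.435, 0.432]
wrist_force: [-1.1, -0.1, -2.8]
opening: 0.315
```

step_arm:
  commands:
    - [0,1,0,0,0,0,0]
    - [0,1,0,0,0,0,0]
    - [0,0.43,0,0.3,0,0,0]
    - [0,0,0,0.9,0,0.04,0]
    - [0,0,0,0.9,0,0.04,0]
    - [0,0,0,0.9,0,0.04,0]
    - [0,0,0,0.9,0,0.04,0]
    - [0,0,0,0.9,0,0.04,0]
    - [0,0,0,0.9,0,0.04,0]
    - [0,0,0,0.9,0,0.04,0]

```text
time_s: 23.45
eef_pos: [0.4544, -0.1464, 0.1399]
eef_rot: [-0.5, 0.501, -0.5, 0.499]
wrist_force: [0.2, 0.8, -3.1]
opening: 0.312
```

step_arm:
  commands:
    - [0,0,0,0.8,0,0,0]
    - [0,0,0,0.5,0,0,0]
    - [0,0,0,0.3,0,0,0]
    - [0,0,0,0,0,0,0]
    - [0,0,0,0,0,0,0]

```text
time_s: 23.95
eef_pos: [0.4553, -0.1924, 0.1409]
eef_rot: [0.5, -0.5, 0.5, -0.499]
wrist_force: [0.6, 0.1, -2.6]
opening: 0.316
```

```bash
python3 held.py n14 .4545 -.1954 .043 0.07
```

```text
t 24.05 pos [ 0.4555 -0.1921  0.1411] psi 0.15 q1,q6 [-36.7  53.2] open 0.314 F [ 0.7  0.5 -2.4]
 turn units [ 0.    0.01 -0.01]  (final psi 0.1)  shift(after turn) [ 0.11  3.27 -0.03]  shift(now axes) [ 0.11  3.27 -0.03]
```

View pics/n14.png

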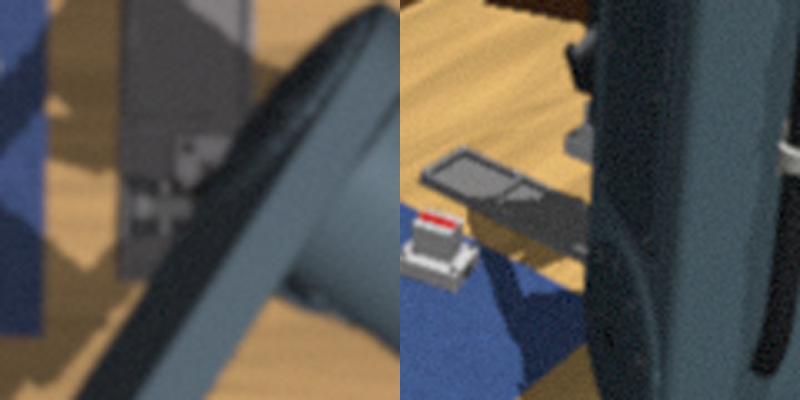

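Run:
```python
from h import *
d=np.load("top0.npy"); P=cloud("top",d)
m=(d>0)&(abs(P[...,1]+.1953)<.022)&(P[...,2]>.0095)&(P[...,2]<.02)
x=P[m][:,0]
for c in(.4145,.4945,.5745,.6545):
    s=x[abs(x-c)<.012]; print(c,len(s),s.mean().round(4),s.min().round(4),s.max().round(4))
m=(d>0)&(abs(P[...,0]-.5345)<.1)&(P[...,2]>.0095)&(P[...,2]<.02); y=P[m][:,1]
for c in(-.1953-.032,-.1953+.032):
    s=y[abs(y-c)<.008]; print(c,len(s),s.mean().round(4))
```

```text
0.4145 65 0.4147 0.411 0.4255
0.4945 55 0.4941 0.4845 0.4972
0.5745 75 0.5743 0.5702 0.5805
0.6545 57 0.6538 0.6451 0.6571
-0.2273 255 -0.2264
-0.1633 238 -0.163
```

step_arm:
  commands:
    - [0,0,0,0.11,0.5,-0.03,0]
    - [0,0,0,0,0.6,0,0]
    - [0,0,0,0,0.6,0,0]
    - [0,0,0,0,0.5,0,0]
    - [0,0,0,0,0.4,0,0]
    - [0,0,0,0,0.1,0,0]
    - [0,0,0,0,0,0,0]
    - [0,0,0,0,0,0,0]

```text
time_s: 24.85
eef_pos: [0.4552, -0.1967, 0.061]
eef_rot: [0.5, -0.5, 0.499, -0.5]
wrist_force: [-0.4, -0.5, -4.2]
opening: 0.312
```

```bash
python3 held.py n15 .4545 -.1954 .043 0.07
```

```text
t 24.95 pos [ 0.4553 -0.1969  0.0612] psi 0.09 q1,q6 [-37.1  52.8] open 0.314 F [ 0.2  0.7 -2.3]
 turn units [-0.01  0.    0.01]  (final psi 0.1)  shift(after turn) [-0.05  0.61 -0.03]  shift(now axes) [-0.05  0.61 -0.03]
```

View pics/n15.png

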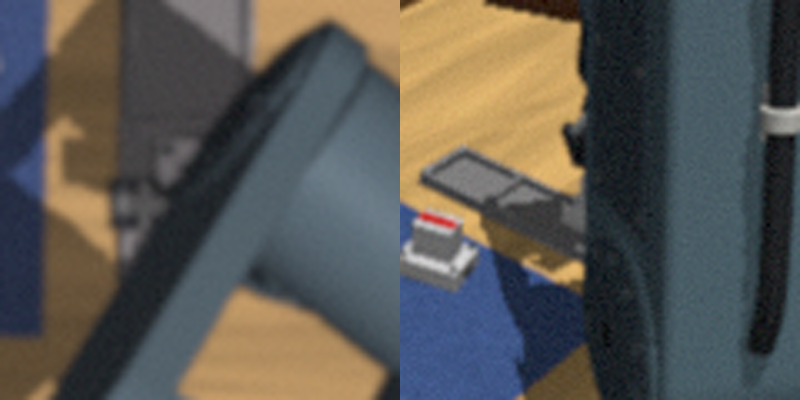

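step_arm:
  commands:
    - [0,0,0,-0.05,0.2,0,0]
    - [0,0,0,0,0.2,0,0]
    - [0,0,0,0,0.1,0,0]
    - [0,0,0,0,0,0,0]

```text
time_s: 25.35
eef_pos: [0.4541, -0.1946, 0.0445]
eef_rot: [-0.5, 0.5, -0.5, 0.499]
wrist_force: [-0.5, -0.5, -2.4]
opening: 0.312
```

step_arm:
  commands:
    - [0,0,0,0,0.1,0,0]
    - [0,0,0,0,0.05,0,0]
    - [0,0,0,0,0,0,0]
    - [0,0,0,0,0,0,0]

```text
time_s: 25.75
eef_pos: [0.455, -0.1953, 0.0428]
eef_rot: [-0.5, 0.501, -0.5, 0.5]
wrist_force: [-7.5, 3.2, 18.0]
opening: 0.317
```

Seated by force; release and retract.

step_arm:
  commands:
    - [0,0,0,0,-0.05,0,0.35]
    - [0,0,0,0,0,0,0.45]
    - [0,0,0,0,0,0,0.6]
    - [0,0,0,0,0,0,0.6]
    - [0,0,0,0,0,0,0.6]
    - [0,0,0,0,-0.5,0,0.6]
    - [0,0,0,0,-0.8,0,0.6]
    - [0,0,0,0,-1,0,0.6]
    - [0,0,0,0,-1,0,0.6]
    - [0,0,0,0,-0.5,0,0.6]

```text
time_s: 26.75
eef_pos: [0.4558, -0.1957, 0.1589]
eef_rot: [-0.501, 0.5, -0.498, 0.501]
wrist_force: [1.0, -1.2, 0.1]
opening: 0.6
```

```bash
python3 held.py n16 .5457 -.0605 .15 14.5
python3 - <<'E'
from m import *
measure("top",cv2.imread("pics/n16_top_full.png"),np.load("d_top.npy"))
E
```

```text
t 26.85 pos [ 0.4562 -0.1961  0.1587] psi 0.09 q1,q6 [-37.   52.9] open 0.599 F [-0.1 -1.2  1. ]
 turn units [-0.04 -2.4   0.03]  (final psi 14.5)  shift(after turn) [-3.63  0.29  4.02]  shift(now axes) [-4.52  0.29  2.99]
G [246.6 132.5] [0.6565 0.0575 0.0565] 53 214 blk mean [0.6554 0.0569] size [0.04  0.028] yaw -2.1 fl mean [0.6529 0.0565] rect [0.6559 0.0571] [0.05  0.064] yaw -5.7 z 0.012
G [300.5 133.5] [ 0.6575 -0.0659  0.0568] 52 217 blk mean [ 0.6559 -0.0666] size [0.028 0.04 ] yaw -82.1 fl mean [ 0.6534 -0.0658] rect [ 0.6564 -0.0668] [0.051 0.065] yaw -85.4 z 0.012
G [177.9 228.4] [0.4342 0.2091 0.0624] 54 224 blk mean [0.4325 0.2079] size [0.029 0.04 ] yaw -6.9 fl mean [0.4329 0.2052] rect [0.4324 0.2079] [0.051 0.065] yaw -4.4 z 0.018
R [245.5 175.1] [0.559  0.0586 0.0561] 46 212 blk mean [0.5575 0.0577] size [0.04  0.028] yaw 7.4 fl mean [0.5563 0.057 ] rect [0.5578 0.0577] [0.064 0.05 ] yaw 8.2 z 0.013
R [297.2 181.4] [ 0.5477 -0.0598  0.056 ] 45 213 blk mean [ 0.5458 -0.0605] size [0.04  0.028] yaw 14.1 fl mean [ 0.5448 -0.0595] rect [ 0.5459 -0.0606] [0.065 0.05 ] yaw 15.6 z 0.012
R [153.3 310.6] [0.245  0.2614 0.056 ] 42 233 blk mean [0.247  0.2607] size [0.04  0.029] yaw 66.0 fl mean [0.2504 0.2571] rect [0.2467 0.2616] [0.065 0.051] yaw 55.9 z 0.011
```

View pics/n16_top_full.png

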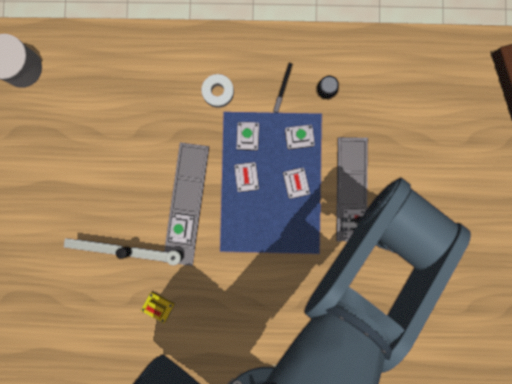

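step_arm:
  commands:
    - [0,-0.8,0,0,0,0,0.6]
    - [0,-0.8,0,0,0,0,0.6]
    - [0,-0.8,0,0,0,0,0.6]
    - [0,0,0,-0.7,0,0.8,0.6]
    - [0,0,0,-0.7,0,0.8,0.6]
    - [0,0,0,-0.7,0,0.8,0.6]
    - [0,0,0,-0.7,0.1,0.8,0.6]
    - [0,0,0,-0.7,0.2,0.8,0.6]
    - [0,0,0,-0.13,0,0,0.6]
    - [0,0,0,0,0,0,0.6]

```text
time_s: 27.85
eef_pos: [0.5426, -0.0585, 0.1455]
eef_rot: [-0.559, 0.56, -0.433, 0.431]
wrist_force: [0.2, 0.3, -1.1]
opening: 0.601
```

```bash
python3 held.py n17 .5458 -.0605 .037 14.5
```

```text
t 27.95 pos [ 0.5428 -0.0599  0.1465] psi 14.48 q1,q6 [-18.7  56.8] open 0.6 F [ 0.5  0.5 -0. ]
 turn units [ 0.01 -0.   -0.  ]  (final psi 14.5)  shift(after turn) [0.04 3.65 0.09]  shift(now axes) [0.05 3.65 0.1 ]
```

View pics/n17.png

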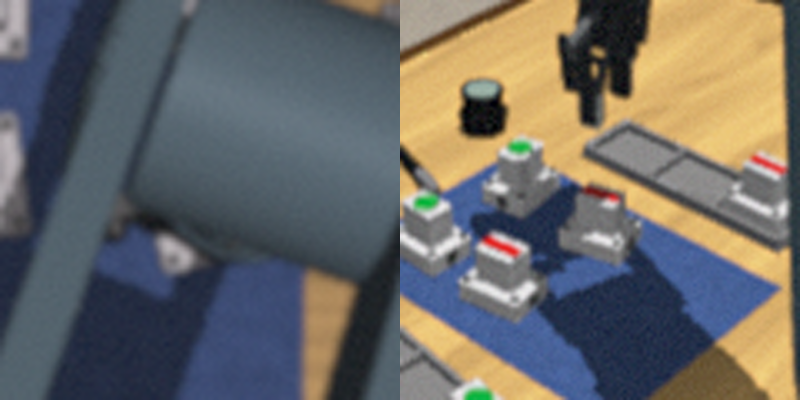

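step_arm:
  commands:
    - [0,0,0,0.04,0.4,0.09,0.6]
    - [0,0,0,0,0.7,0,0.6]
    - [0,0,0,0,0.8,0,0.6]
    - [0,0,0,0,0.8,0,0.6]
    - [0,0,0,0,0.6,0,0.6]
    - [0,0,0,0,0.3,0,0.6]
    - [0,0,0,0,0,0,0.6]
    - [0,0,0,0,0,0,0.6]

```text
time_s: 28.75
eef_pos: [0.5469, -0.0605, 0.0397]
eef_rot: [0.559, -0.559, 0.433, -0.433]
wrist_force: [0.9, 0.3, -0.2]
opening: 0.599
```

```bash
python3 held.py n18 .5458 -.0605 .037 14.5
```

```text
t 28.85 pos [ 0.5475 -0.0605  0.0404] psi 14.47 q1,q6 [-18.7  56.9] open 0.604 F [-0.1 -0.1 -0.1]
 turn units [-0.02 -0.01  0.01]  (final psi 14.5)  shift(after turn) [-0.01  0.11 -0.05]  shift(now axes) [-0.01  0.11 -0.05]
```

View pics/n18.png

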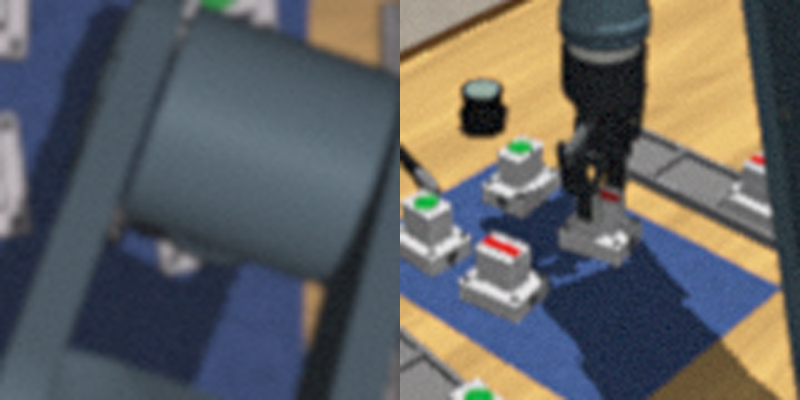

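step_arm:
  commands:
    - [0,0,0,0,0.1,-0.05,0.6]
    - [0,0,0,0,0,0,0.4]
    - [0,0,0,0,0,0,0]
    - [0,0,0,0,0,0,0]
    - [0,0,0,0,0,0,0]
    - [0,0,0,0,0,0,0]

```text
time_s: 29.45
eef_pos: [0.5455, -0.0605, 0.0368]
eef_rot: [0.559, -0.559, 0.433, -0.433]
wrist_force: [0.4, -1.0, 4.5]
opening: 0.311
```

step_arm:
  commands:
    - [0,0,0,0,-0.4,0,0]
    - [0,0,0,0,-0.8,0,0]
    - [0,0,0,0,-1,0,0]
    - [0,0,0,0,-1,0,0]
    - [0,0,0,0,-0.3,0,0]
    - [0,0,0,0,0,0,0]
    - [0,0,0,0,0,0,0]

```text
time_s: 30.15
eef_pos: [0.5441, -0.06, 0.1399]
eef_rot: [-0.559, 0.559, -0.434, 0.432]
wrist_force: [0.4, -0.1, -1.5]
opening: 0.315
```

```bash
python3 held.py n19 .5345 -.1953 .14 0.07
```

```text
t 30.25 pos [ 0.5437 -0.0599  0.1392] psi 14.48 q1,q6 [-18.7  56.8] open 0.314 F [-0.2  0.4 -2.1]
 turn units [ 0.03  2.4  -0.02]  (final psi 0.1)  shift(after turn) [ 4.51 -0.03 -0.31]  shift(now axes) [ 4.29 -0.03 -1.43]
```

View pics/n19.png

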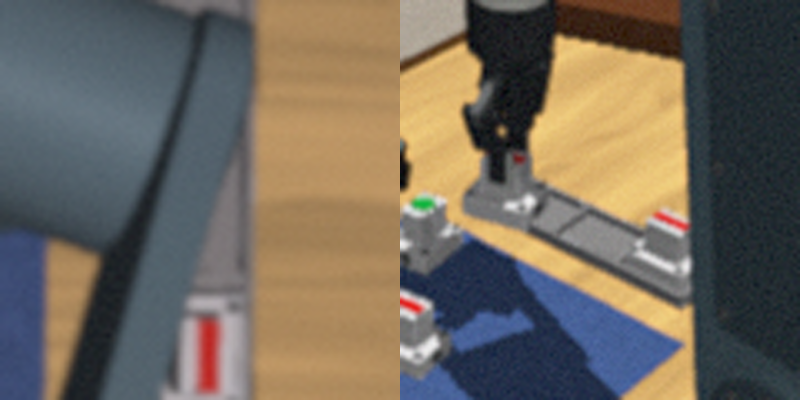

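step_arm:
  commands:
    - [0,0.8,0,0,0,0,0]
    - [0,0.8,0,0,0,0,0]
    - [0,0.8,0,0,0,0,0]
    - [0,0,0,0.7,0,-0.1,0]
    - [0,0,0,0.9,0,-0.1,0]
    - [0,0,0,0.9,0,-0.1,0]
    - [0,0,0,0.9,0,0,0]
    - [0,0,0,0.7,0,0,0]
    - [0,0,0,0.4,0,0,0]
    - [0,0,0,0,0,0,0]

```text
time_s: 31.25
eef_pos: [0.5357, -0.1964, 0.1401]
eef_rot: [0.5, -0.5, 0.501, -0.5]
wrist_force: [-0.2, -0.6, -1.5]
opening: 0.314
```

```bash
python3 held.py n20 .5345 -.1953 .043 0.07
```

```text
t 31.35 pos [ 0.5358 -0.1946  0.1404] psi 0.07 q1,q6 [-31.9  58. ] open 0.31 F [-1.4  0.3 -3.5]
 turn units [ 0.01 -0.   -0.01]  (final psi 0.1)  shift(after turn) [ 0.02  3.25 -0.04]  shift(now axes) [ 0.03  3.25 -0.04]
```

View pics/n20.png

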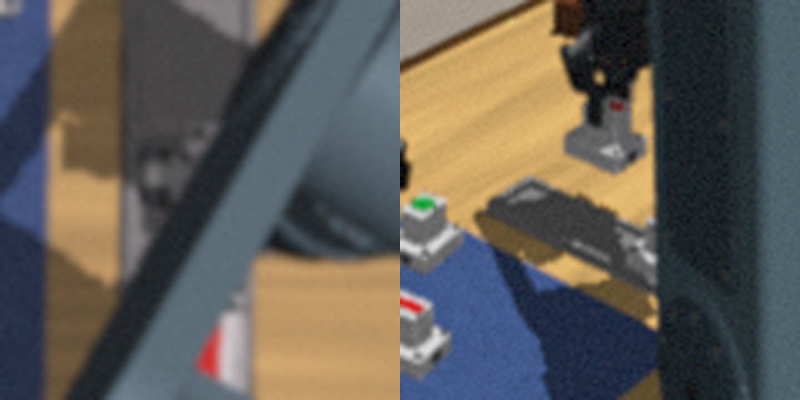

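step_arm:
  commands:
    - [0,0,0,0,0.5,-0.04,0]
    - [0,0,0,0,0.7,0,0]
    - [0,0,0,0,0.7,0,0]
    - [0,0,0,0,0.6,0,0]
    - [0,0,0,0,0.4,0,0]
    - [0,0,0,0,0.1,0,0]
    - [0,0,0,0,0,0,0]
    - [0,0,0,0,0,0,0]

```text
time_s: 32.15
eef_pos: [0.5357, -0.1956, 0.0521]
eef_rot: [0.501, -0.5, 0.499, -0.5]
wrist_force: [-0.2, 0.1, -2.5]
opening: 0.318
```

```bash
python3 held.py n21 .5345 -.1953 .043 0.07
```

```text
t 32.25 pos [ 0.5358 -0.1958  0.0523] psi 0.09 q1,q6 [-32.   57.9] open 0.316 F [ 0.3  0.3 -2.6]
 turn units [-0.02  0.    0.01]  (final psi 0.1)  shift(after turn) [-0.02  0.31 -0.04]  shift(now axes) [-0.02  0.31 -0.05]
```

View pics/n21.png

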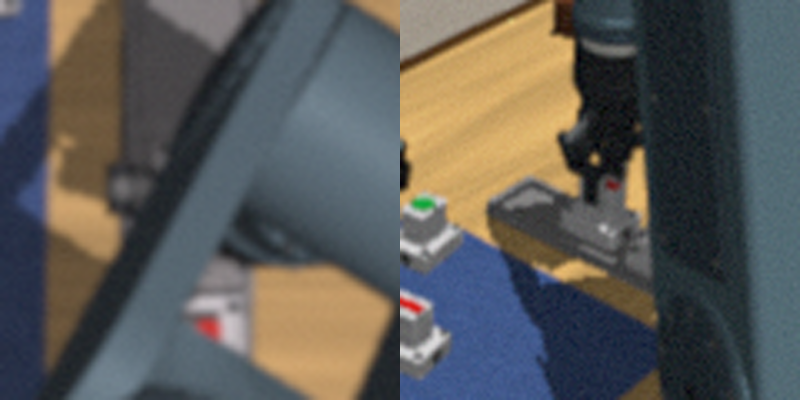

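step_arm:
  commands:
    - [0,0,0,0,0.15,-0.04,0]
    - [0,0,0,0,0.1,0,0]
    - [0,0,0,0,0.1,0,0]
    - [0,0,0,0,0,0,0]
    - [0,0,0,0,0,0,0]

```text
time_s: 32.75
eef_pos: [0.5339, -0.1955, 0.0427]
eef_rot: [-0.5, 0.501, -0.5, 0.499]
wrist_force: [-7.8, 3.1, 16.6]
opening: 0.313
```

step_arm:
  commands:
    - [0,0,0,0,-0.05,0,0.35]
    - [0,0,0,0,0,0,0.45]
    - [0,0,0,0,0,0,0.6]
    - [0,0,0,0,0,0,0.6]
    - [0,0,0,0,0,0,0.6]
    - [0,0,0,0,-0.5,0,0.6]
    - [0,0,0,0,-0.8,0,0.6]
    - [0,0,0,0,-1,0,0.6]
    - [0,0,0,0,-1,0,0.6]
    - [0,0,0,0,-0.5,0,0.6]

```text
time_s: 33.75
eef_pos: [0.5354, -0.1962, 0.1603]
eef_rot: [-0.501, 0.5, -0.498, 0.501]
wrist_force: [0.6, 0.1, 0.4]
opening: 0.6
```

```bash
python3 held.py n22 .5577 .0577 .15 8
python3 - <<'E'
from m import *
measure("top",cv2.imread("pics/n22_top_full.png"),np.load("d_top.npy"))
E
```

```text
t 33.85 pos [ 0.5356 -0.1964  0.1595] psi 0.09 q1,q6 [-32.1  57.9] open 0.602 F [ 0.5 -0.   0.1]
 turn units [-0.05 -1.32  0.03]  (final psi 8.0)  shift(after turn) [-8.28  0.32  1.91]  shift(now axes) [-8.47  0.29  0.75]
G [246.7 132.5] [0.6576 0.0575 0.0561] 54 220 blk mean [0.6551 0.0571] size [0.04  0.028] yaw -5.8 fl mean [0.6529 0.0566] rect [0.6559 0.0571] [0.05  0.065] yaw -7.1 z 0.012
G [300.5 133.5] [ 0.6577 -0.0656  0.0561] 52 219 blk mean [ 0.6558 -0.0667] size [0.028 0.04 ] yaw -83.1 fl mean [ 0.6533 -0.0657] rect [ 0.6563 -0.0668] [0.05  0.065] yaw -84.7 z 0.011
G [177.9 228.4] [0.4343 0.209  0.0626] 54 225 blk mean [0.4326 0.2078] size [0.029 0.04 ] yaw -6.4 fl mean [0.4329 0.2051] rect [0.4324 0.2079] [0.05  0.065] yaw -4.7 z 0.018
R [245.5 175.1] [0.5592 0.0585 0.0563] 46 212 blk mean [0.5576 0.0576] size [0.04  0.028] yaw 7.6 fl mean [0.5562 0.057 ] rect [0.5578 0.0576] [0.064 0.05 ] yaw 8.1 z 0.014
R [356.4 227.4] [ 0.4458 -0.1952  0.0627] 17 85 blk mean [ 0.4492 -0.203 ] size [0.016 0.037] yaw -13.0 fl mean [ 0.4496 -0.2086] rect [ 0.4534 -0.2067] [0.054 0.029] yaw -13.0 z 0.022
R [152.8 310.6] [0.2458 0.2623 0.057 ] 40 229 blk mean [0.2471 0.2609] size [0.04  0.029] yaw 64.5 fl mean [0.2501 0.2571] rect [0.2466 0.2614] [0.065 0.052] yaw 56.1 z 0.013
```

View pics/n22_top_full.png

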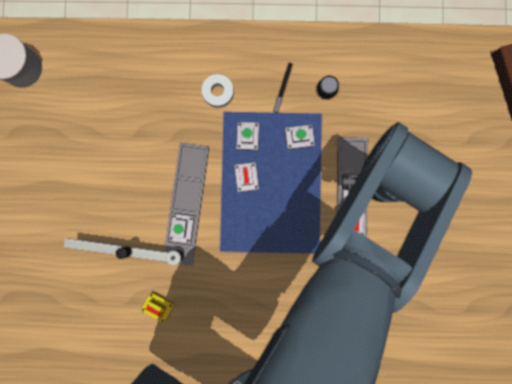

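Next: last red (.5577,.0577, ψ 8) → reject nest 2.

step_arm:
  commands:
    - [0,-0.66,0,0,0,0,0.6]
    - [0,-0.66,0,0,0,0,0.6]
    - [0,0,0,-0.9,0,0.2,0.6]
    - [0,0,0,-1,0,0.2,0.6]
    - [0,0,0,-1,0,0.2,0.6]
    - [0,0,0,-1,0,0.3,0.6]
    - [0,0,0,-1,0,0.2,0.6]
    - [0,0,0,-1,0.1,0.2,0.6]
    - [0,0,0,-1,0.1,0.3,0.6]
    - [0,0,0,-1,0.1,0.3,0.6]

```text
time_s: 34.85
eef_pos: [0.5562, 0.0486, 0.1454]
eef_rot: [-0.533, 0.534, -0.465, 0.463]
wrist_force: [-0.2, -0.3, 0.4]
opening: 0.603
```

step_arm:
  commands:
    - [0,0,0,-0.35,0.3,0,0.6]
    - [0,0,0,0,0,0,0.6]
    - [0,0,0,0,0,0,0.6]

```text
time_s: 35.15
eef_pos: [0.555, 0.057, 0.1371]
eef_rot: [-0.533, 0.534, -0.464, 0.463]
wrist_force: [-0.2, 0.4, -0.3]
opening: 0.6
```

```bash
python3 held.py n23 .5577 .0577 .037 8
```

```text
t 35.25 pos [0.5558 0.0564 0.1381] psi 7.93 q1,q6 [-6.4 75.7] open 0.605 F [ 0.9 -0.4  0.8]
 turn units [ 0.   -0.01  0.  ]  (final psi 8.0)  shift(after turn) [-0.03  3.37  0.07]  shift(now axes) [-0.04  3.37  0.07]
```

View pics/n23.png

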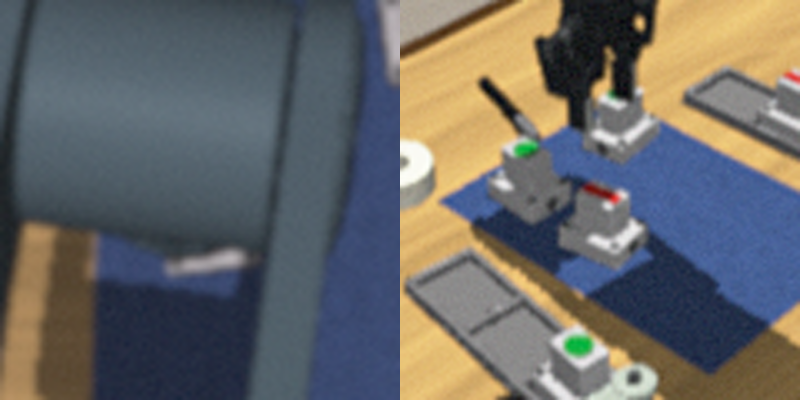

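step_arm:
  commands:
    - [0,0,0,-0.03,0.4,0.07,0.6]
    - [0,0,0,0,0.7,0,0.6]
    - [0,0,0,0,0.8,0,0.6]
    - [0,0,0,0,0.7,0,0.6]
    - [0,0,0,0,0.5,0,0.6]
    - [0,0,0,0,0.2,0,0.6]
    - [0,0,0,0,0,0,0.6]
    - [0,0,0,0,0,0,0.6]

```text
time_s: 36.05
eef_pos: [0.5586, 0.0586, 0.04]
eef_rot: [0.534, -0.533, 0.464, -0.464]
wrist_force: [-0.0, 0.8, -0.0]
opening: 0.593
```

```bash
python3 held.py n24 .5577 .0577 .037 8
```

```text
t 36.15 pos [0.5588 0.0587 0.0405] psi 8.00 q1,q6 [-6.1 75.9] open 0.6 F [ 0.1 -0.1 -0.4]
 turn units [-0.02  0.    0.  ]  (final psi 8.0)  shift(after turn) [ 0.03  0.12 -0.04]  shift(now axes) [ 0.03  0.11 -0.04]
```

View pics/n24.png

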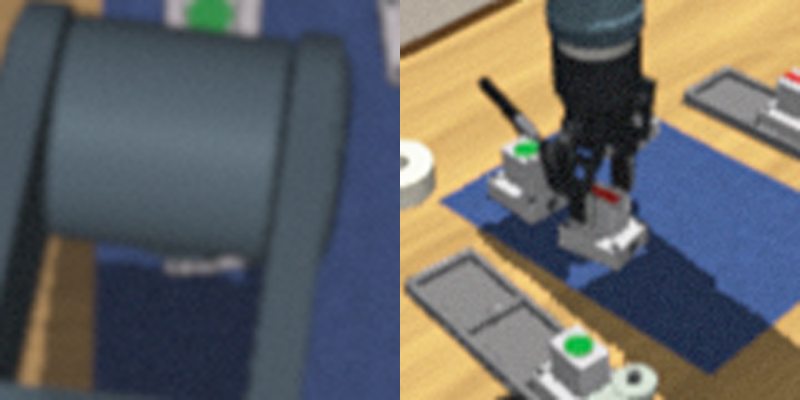

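step_arm:
  commands:
    - [0,0,0,0.03,0.1,-0.04,0.6]
    - [0,0,0,0,0,0,0.4]
    - [0,0,0,0,0,0,0]
    - [0,0,0,0,0,0,0]
    - [0,0,0,0,0,0,0]
    - [0,0,0,0,0,0,0]

```text
time_s: 36.75
eef_pos: [0.5568, 0.0579, 0.0366]
eef_rot: [0.534, -0.534, 0.464, -0.464]
wrist_force: [-3.2, 0.3, 5.1]
opening: 0.313
```

step_arm:
  commands:
    - [0,0,0,0,-0.4,0,0]
    - [0,0,0,0,-0.8,0,0]
    - [0,0,0,0,-1,0,0]
    - [0,0,0,0,-1,0,0]
    - [0,0,0,0,-0.3,0,0]
    - [0,0,0,0,0,0,0]
    - [0,0,0,0,0,0,0]

```text
time_s: 37.45
eef_pos: [0.5558, 0.0578, 0.1399]
eef_rot: [-0.533, 0.534, -0.465, 0.463]
wrist_force: [-0.5, -0.1, -4.0]
opening: 0.315
```

```bash
python3 held.py n25 .6142 -.1952 .14 0.07
```

```text
t 37.55 pos [0.5553 0.0578 0.1392] psi 8.00 q1,q6 [-6.2 75.8] open 0.31 F [-0.3  0.4 -3.4]
 turn units [ 0.03  1.32 -0.01]  (final psi 0.1)  shift(after turn) [ 8.44 -0.03  1.95]  shift(now axes) [ 8.63 -0.04  0.77]
```

View pics/n25_side_full.png

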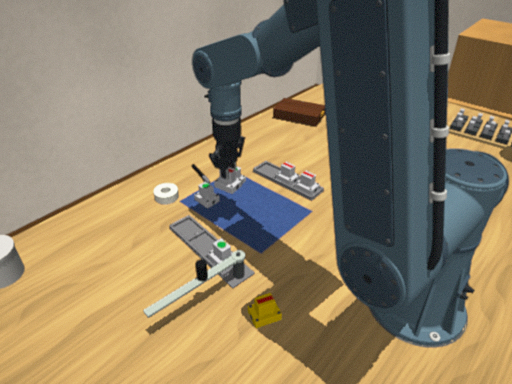

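step_arm:
  commands:
    - [0,0.66,0,0,0,0,0]
    - [0,0.66,0,0,0,0,0]
    - [0,0,0,0.7,0,0.1,0]
    - [0,0,0,0.9,0,0.2,0]
    - [0,0,0,0.9,0,0.2,0]
    - [0,0,0,0.9,0,0.2,0]
    - [0,0,0,0.9,0,0.2,0]
    - [0,0,0,0.9,0,0.2,0]
    - [0,0,0,0.9,0,0.2,0]
    - [0,0,0,0.9,0,0.2,0]

```text
time_s: 38.55
eef_pos: [0.6013, -0.1529, 0.1392]
eef_rot: [0.5, -0.501, 0.501, -0.499]
wrist_force: [-0.2, -0.6, -3.1]
opening: 0.311
```

step_arm:
  commands:
    - [0,0,0,0.7,0,0.2,0]
    - [0,0,0,0.5,0,0.15,0]
    - [0,0,0,0.2,0,0.05,0]
    - [0,0,0,0,0,0,0]
    - [0,0,0,0,0,0,0]

```text
time_s: 39.05
eef_pos: [0.6137, -0.1931, 0.1407]
eef_rot: [-0.5, 0.501, -0.5, 0.499]
wrist_force: [-0.6, 0.7, -2.0]
opening: 0.315
```

```bash
python3 held.py n26 .6142 -.1952 .043 0.07
```

```text
t 39.15 pos [ 0.6139 -0.1929  0.1411] psi 0.15 q1,q6 [-28.   61.8] open 0.309 F [ 0.1 -0.1 -3.9]
 turn units [ 0.    0.01 -0.  ]  (final psi 0.1)  shift(after turn) [0.08 3.27 0.01]  shift(now axes) [0.08 3.27 0.01]
```

View pics/n26.png

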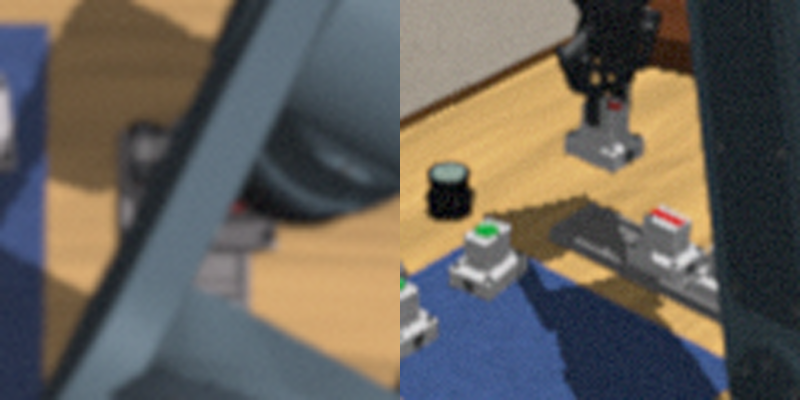

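step_arm:
  commands:
    - [0,0,0,0.06,0.5,0,0]
    - [0,0,0,0,0.7,0,0]
    - [0,0,0,0,0.7,0,0]
    - [0,0,0,0,0.6,0,0]
    - [0,0,0,0,0.4,0,0]
    - [0,0,0,0,0.1,0,0]
    - [0,0,0,0,0,0,0]
    - [0,0,0,0,0,0,0]

```text
time_s: 39.95
eef_pos: [0.6148, -0.1963, 0.0522]
eef_rot: [0.501, -0.5, 0.499, -0.5]
wrist_force: [-0.2, -0.3, -2.4]
opening: 0.321
```

```bash
python3 held.py n27 .6142 -.1952 .043 0.07
```

```text
t 40.05 pos [ 0.615  -0.1964  0.0525] psi 0.08 q1,q6 [-28.2  61.7] open 0.319 F [-0.7  0.4 -2.4]
 turn units [-0.02  0.    0.01]  (final psi 0.1)  shift(after turn) [-0.04  0.32 -0.03]  shift(now axes) [-0.04  0.32 -0.03]
```

View pics/n27.png

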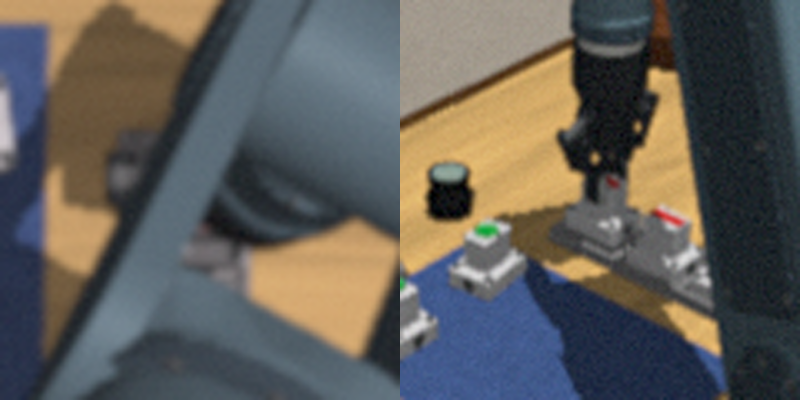

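step_arm:
  commands:
    - [0,0,0,-0.04,0.15,-0.03,0]
    - [0,0,0,0,0.1,0,0]
    - [0,0,0,0,0.1,0,0]
    - [0,0,0,0,0,0,0]
    - [0,0,0,0,0,0,0]

```text
time_s: 40.55
eef_pos: [0.6133, -0.1946, 0.0427]
eef_rot: [-0.5, 0.501, -0.5, 0.499]
wrist_force: [-5.9, 3.3, 11.3]
opening: 0.315
```

step_arm:
  commands:
    - [0,0,0,0,-0.05,0,0.35]
    - [0,0,0,0,0,0,0.45]
    - [0,0,0,0,0,0,0.6]
    - [0,0,0,0,0,0,0.6]
    - [0,0,0,0,0,0,0.6]
    - [0,0,0,0,-0.5,0,0.6]
    - [0,0,0,0,-0.8,0,0.6]
    - [0,0,0,0,-1,0,0.6]
    - [0,0,0,0,-1,0,0.6]
    - [0,0,0,0,-0.5,0,0.6]

```text
time_s: 41.55
eef_pos: [0.6149, -0.1956, 0.1607]
eef_rot: [-0.501, 0.5, -0.498, 0.502]
wrist_force: [0.4, 0.7, -0.6]
opening: 0.597
```

```bash
python3 held.py n28 .656 -.0668 .15 -84
python3 - <<'E'
from m import *
measure("top",cv2.imread("pics/n28_top_full.png"),np.load("d_top.npy"))
E
```

```text
t 41.65 pos [ 0.615  -0.1957  0.16  ] psi 0.09 q1,q6 [-28.2  61.7] open 0.599 F [ 1.5 -0.4  0.1]
 turn units [-0.06 14.01 -0.02]  (final psi -84.0)  shift(after turn) [-1.81  0.33 -4.13]  shift(now axes) [-4.29  0.33  1.37]
G [246.7 132.5] [0.6572 0.0575 0.0564] 52 214 blk mean [0.6553 0.0571] size [0.04  0.028] yaw -4.6 fl mean [0.6528 0.0567] rect [0.6557 0.057 ] [0.05  0.064] yaw -6.1 z 0.012
G [300.5 133.5] [ 0.6574 -0.0657  0.0567] 52 218 blk mean [ 0.6558 -0.0667] size [0.029 0.04 ] yaw -82.6 fl mean [ 0.6534 -0.0658] rect [ 0.6565 -0.0668] [0.051 0.065] yaw -85.4 z 0.012
G [177.9 228.4] [0.4343 0.2092 0.0625] 54 223 blk mean [0.4326 0.2078] size [0.029 0.04 ] yaw -7.7 fl mean [0.4329 0.2052] rect [0.4326 0.2081] [0.05  0.065] yaw -4.0 z 0.018
R [152.9 310.5] [0.2464 0.2617 0.0565] 41 232 blk mean [0.247  0.2608] size [0.04  0.029] yaw 65.1 fl mean [0.2503 0.2572] rect [0.2467 0.2611] [0.064 0.052] yaw 55.6 z 0.012
```

View pics/n28_side_full.png

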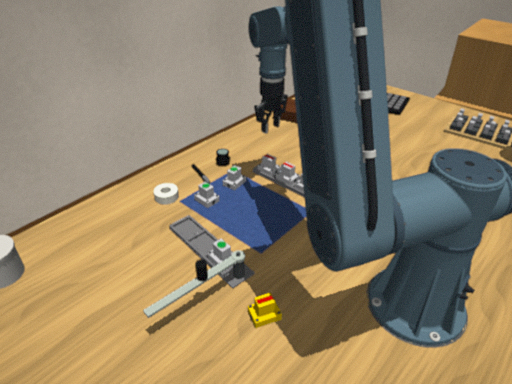

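Run:
```python
from h import *
d=np.load("d_top.npy"); P=cloud("top",d)
for c in((.656,-.0667),(.6556,.0571)):
    r=np.hypot(P[...,0]-c[0],P[...,1]-c[1])
    for nm,m in(("blk",(r<.032)&(abs(P[...,2]-.0565)<.006)),("all",(r<.048)&(P[...,2]>.012)&(P[...,2]<.065))):
        m=m&(d>0)
        rc=cv2.minAreaRect(P[m][:,:2].astype(np.float32)); print(c,nm,np.round(rc[0],4),np.round(rc[1],4),rc[2])
```

```text
(0.656, -0.0667) blk [ 0.6566 -0.067 ] [0.0288 0.0401] 7.596126079559326
(0.656, -0.0667) all [ 0.6565 -0.0668] [0.0509 0.0645] 7.994826793670654
(0.6556, 0.0571) blk [0.6558 0.0574] [0.04   0.0278] 1.0315630435943604
(0.6556, 0.0571) all [0.6557 0.057 ] [0.0499 0.0644] 88.36910247802734
```

step_arm:
  commands:
    - [0,0,0,-0.7,0,0.2,0.6]
    - [0,0,0,-0.9,0,0.3,0.6]
    - [0,0,0,-0.9,0,0.3,0.6]
    - [0,0,0,-0.9,0.1,0.3,0.6]
    - [0,0,0,-0.9,0.2,0.27,0.6]
    - [0,1,0,0,0,0,0.6]
    - [0,1,0,0,0,0,0.6]
    - [0,1,0,0,0,0,0.6]
    - [0,1,0,0,0,0,0.6]
    - [0,1,0,0,0,0,0.6]

```text
time_s: 42.65
eef_pos: [0.653, -0.0653, 0.145]
eef_rot: [0.352, -0.353, 0.614, -0.612]
wrist_force: [-0.0, 0.2, -0.2]
opening: 0.603
```

step_arm:
  commands:
    - [0,1,0,0,0,0,0.6]
    - [0,1,0,0,0,0,0.6]
    - [0,1,0,0,0,0,0.6]
    - [0,1,0,0,0,0,0.6]
    - [0,1,0,0,0,0,0.6]
    - [0,1,0,0,0,0,0.6]
    - [0,1,0,0,0,0,0.6]
    - [0,1,0,0,0,0,0.6]
    - [0,1,0,0,0,0,0.6]
    - [0,0,0,0,0,0,0.6]

```text
time_s: 43.65
eef_pos: [0.6531, -0.0654, 0.1452]
eef_rot: [0.036, -0.038, 0.706, -0.706]
wrist_force: [-0.5, 0.9, 0.6]
opening: 0.602
```

```bash
python3 held.py n29 .656 -.0667 .037 -84
```

```text
t 43.75 pos [ 0.6534 -0.0655  0.1459] psi -83.76 q1,q6 [-16.1 157.7] open 0.6 F [ 0.6  1.  -0.2]
 turn units [0.01 0.04 0.02]  (final psi -84.0)  shift(after turn) [-0.08  3.63  0.05]  shift(now axes) [-0.09  3.63  0.05]
```

View pics/n29.png

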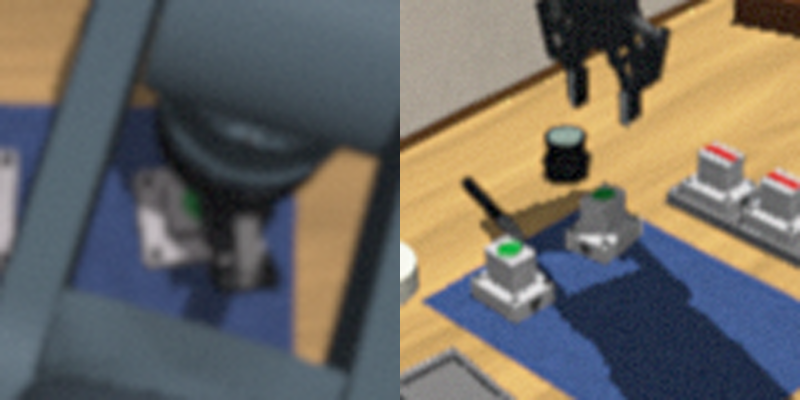

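step_arm:
  commands:
    - [0,-0.25,0,-0.08,0.4,0.05,0.6]
    - [0,0,0,0,0.7,0,0.6]
    - [0,0,0,0,0.8,0,0.6]
    - [0,0,0,0,0.8,0,0.6]
    - [0,0,0,0,0.6,0,0.6]
    - [0,0,0,0,0.3,0,0.6]
    - [0,0,0,0,0,0,0.6]
    - [0,0,0,0,0,0,0.6]

```text
time_s: 44.55
eef_pos: [0.6573, -0.0671, 0.0399]
eef_rot: [-0.047, 0.047, -0.705, 0.706]
wrist_force: [-0.2, 0.1, 0.0]
opening: 0.599
```

```bash
python3 held.py n30 .6563 -.0667 .037 -82.2
```

```text
t 44.65 pos [ 0.6578 -0.0672  0.0408] psi -82.40 q1,q6 [-16.1 156.3] open 0.605 F [-0.4  0.5 -0.1]
 turn units [-0.01 -0.03 -0.02]  (final psi -82.2)  shift(after turn) [ 0.05  0.13 -0.02]  shift(now axes) [ 0.05  0.13 -0.02]
```

View pics/n30.png

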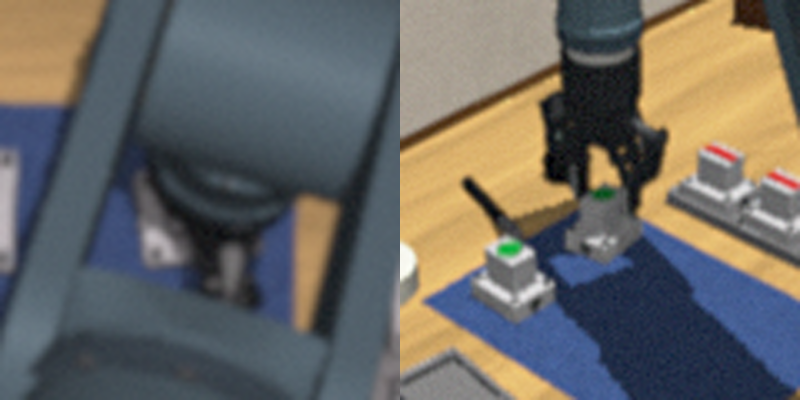

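step_arm:
  commands:
    - [0,0,0,0.04,0.1,0,0.6]
    - [0,0,0,0,0,0,0.4]
    - [0,0,0,0,0,0,0]
    - [0,0,0,0,0,0,0]
    - [0,0,0,0,0,0,0]
    - [0,0,0,0,0,0,0]

```text
time_s: 45.25
eef_pos: [0.6562, -0.0672, 0.037]
eef_rot: [-0.047, 0.046, -0.705, 0.706]
wrist_force: [0.9, 1.1, 4.8]
opening: 0.314
```

step_arm:
  commands:
    - [0,0,0,0,-0.4,0,0]
    - [0,0,0,0,-0.8,0,0]
    - [0,0,0,0,-1,0,0]
    - [0,0,0,0,-1,0,0]
    - [0,0,0,0,-0.3,0,0]
    - [0,0,0,0,0,0,0]
    - [0,0,0,0,0,0,0]

```text
time_s: 45.95
eef_pos: [0.6543, -0.0668, 0.1395]
eef_rot: [0.046, -0.048, 0.706, -0.705]
wrist_force: [0.4, -0.4, -3.6]
opening: 0.315
```

```bash
python3 held.py n31 .5909 .1906 .14 -6.46
```

```text
t 46.05 pos [ 0.6539 -0.0667  0.1387] psi -82.42 q1,q6 [-16.1 156.3] open 0.311 F [ 0.6 -0.2 -2.3]
 turn units [  0.04 -12.66   0.02]  (final psi -6.5)  shift(after turn) [-8.29 -0.04 -3.05]  shift(now axes) [ 0.95 -0.02 -8.78]
```

View pics/n31_side_full.png

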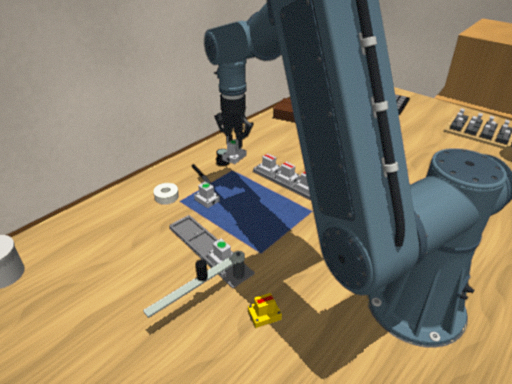

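step_arm:
  commands:
    - [0,-1,0,0,0,0,0]
    - [0,-1,0,0,0,0,0]
    - [0,-1,0,0,0,0,0]
    - [0,-1,0,0,0,0,0]
    - [0,-1,0,0,0,0,0]
    - [0,-1,0,0,0,0,0]
    - [0,-1,0,0,0,0,0]
    - [0,-1,0,0,0,0,0]
    - [0,-1,0,0,0,0,0]
    - [0,-1,0,0,0,0,0]

```text
time_s: 47.05
eef_pos: [0.6544, -0.0669, 0.1391]
eef_rot: [0.394, -0.395, 0.588, -0.586]
wrist_force: [-0.1, 0.5, -2.5]
opening: 0.32
```

step_arm:
  commands:
    - [0,-1,0,0,0,0,0]
    - [0,-1,0,0,0,0,0]
    - [0,-0.66,0,0,0,0,0]
    - [0,0,0,-0.7,0,-0.3,0]
    - [0,0,0,-0.9,0,-0.35,0]
    - [0,0,0,-0.9,0,-0.35,0]
    - [0,0,0,-0.9,0,-0.35,0]
    - [0,0,0,-0.9,0,-0.35,0]
    - [0,0,0,-0.9,0,-0.35,0]
    - [0,0,0,-0.9,0,-0.35,0]

```text
time_s: 48.05
eef_pos: [0.6031, 0.1239, 0.1394]
eef_rot: [0.47, -0.472, 0.528, -0.527]
wrist_force: [1.6, 0.7, -3.3]
opening: 0.312
```

step_arm:
  commands:
    - [0,0,0,-0.9,0,-0.35,0]
    - [0,0,0,-0.7,0,-0.3,0]
    - [0,0,0,-0.5,0,0,0]
    - [0,0,0,0,0,0,0]
    - [0,0,0,0,0,0,0]

```text
time_s: 48.55
eef_pos: [0.5923, 0.1872, 0.1405]
eef_rot: [0.471, -0.472, 0.527, -0.527]
wrist_force: [1.0, -0.8, -3.1]
opening: 0.317
```

```bash
python3 held.py n32 .5909 .1906 .043 -6.46
```

```text
t 48.65 pos [0.5925 0.1866 0.1408] psi -6.51 q1,q6 [  6.6 103.1] open 0.312 F [-0.5 -0.7 -2.8]
 turn units [ 0.01 -0.01  0.01]  (final psi -6.5)  shift(after turn) [-0.13  3.26 -0.07]  shift(now axes) [-0.13  3.26 -0.07]
```

View pics/n32.png

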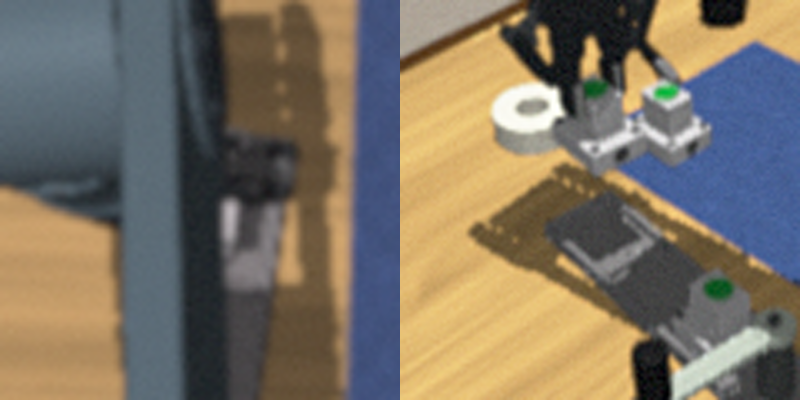

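step_arm:
  commands:
    - [0,0,0,-0.12,0.5,-0.07,0]
    - [0,0,0,0,0.7,0,0]
    - [0,0,0,0,0.7,0,0]
    - [0,0,0,0,0.6,0,0]
    - [0,0,0,0,0.4,0,0]
    - [0,0,0,0,0.1,0,0]
    - [0,0,0,0,0,0,0]
    - [0,0,0,0,0,0,0]

```text
time_s: 49.45
eef_pos: [0.5906, 0.1912, 0.0511]
eef_rot: [-0.471, 0.471, -0.527, 0.527]
wrist_force: [0.5, -0.2, -2.7]
opening: 0.31
```

```bash
python3 held.py n33 .5909 .1906 .043 -6.46
```

```text
t 49.55 pos [0.5907 0.1914 0.0513] psi -6.47 q1,q6 [  7.  103.5] open 0.315 F [ 0.4  0.8 -3.7]
 turn units [-0. -0. -0.]  (final psi -6.5)  shift(after turn) [0.03 0.28 0.01]  shift(now axes) [0.03 0.28 0.01]
```

View pics/n33.png

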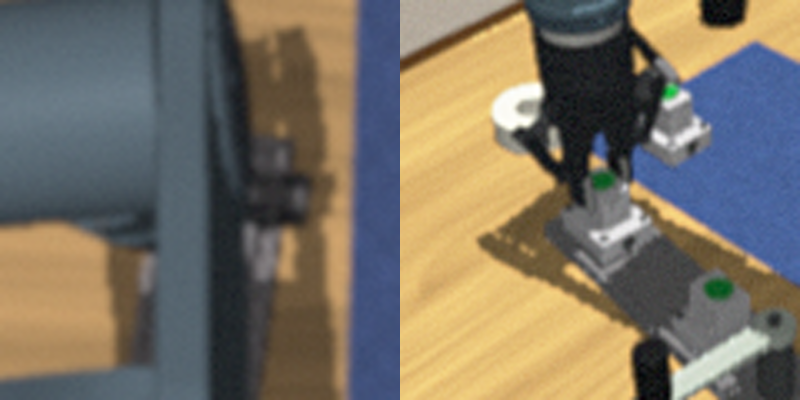

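step_arm:
  commands:
    - [0,0,0,0.03,0.13,0,0]
    - [0,0,0,0,0.1,0,0]
    - [0,0,0,0,0.1,0,0]
    - [0,0,0,0,0,0,0]
    - [0,0,0,0,0,0,0]

```text
time_s: 50.05
eef_pos: [0.5904, 0.1906, 0.043]
eef_rot: [-0.471, 0.471, -0.527, 0.527]
wrist_force: [-7.3, -1.2, 10.9]
opening: 0.315
```

step_arm:
  commands:
    - [0,0,0,0,-0.05,0,0.35]
    - [0,0,0,0,0,0,0.45]
    - [0,0,0,0,0,0,0.6]
    - [0,0,0,0,0,0,0.6]
    - [0,0,0,0,0,0,0.6]
    - [0,0,0,0,-0.5,0,0.6]
    - [0,0,0,0,-0.8,0,0.6]
    - [0,0,0,0,-1,0,0.6]
    - [0,0,0,0,-1,0,0.6]
    - [0,0,0,0,-0.5,0,0.6]

```text
time_s: 51.05
eef_pos: [0.5922, 0.1908, 0.1612]
eef_rot: [-0.473, 0.469, -0.526, 0.528]
wrist_force: [0.3, 0.1, 0.6]
opening: 0.599
```

```bash
python3 held.py n34 .6557 .0571 .15 -1
python3 - <<'E'
from m import *
measure("top",cv2.imread("pics/n34_top_full.png"),np.load("d_top.npy"))
d=np.load("d_top.npy"); P=cloud("top",d)
for c in((.6556,.0571),):
    r=np.hypot(P[...,0]-c[0],P[...,1]-c[1])
    for nm,m in(("blk",(r<.032)&(abs(P[...,2]-.0565)<.006)),("all",(r<.048)&(P[...,2]>.012)&(P[...,2]<.065))):
        m=m&(d>0)
        rc=cv2.minAreaRect(P[m][:,:2].astype(np.float32)); print(c,nm,np.round(rc[0],4),np.round(rc[1],4),rc[2])
E
```

```text
t 51.15 pos [0.5924 0.1908 0.1604] psi -6.45 q1,q6 [  6.9 103.4] open 0.599 F [1.1 0.6 0.5]
 turn units [-0.06 -0.91 -0.01]  (final psi -1.0)  shift(after turn) [4.42 0.35 2.19]  shift(now axes) [4.19 0.36 2.59]
G [246.6 132.5] [0.6567 0.0576 0.0569] 53 217 blk mean [0.6554 0.057 ] size [0.04  0.028] yaw -4.2 fl mean [0.6529 0.0565] rect [0.6558 0.0571] [0.05  0.064] yaw -6.3 z 0.012
G [190.1 162. ] [0.582  0.1814 0.0656] 16 44 blk mean [0.578  0.1818] size [0.021 0.01 ] yaw -1.4 fl mean [0.5727 0.1773] rect [0.5742 0.1779] [0.024 0.041] yaw -14.1 z 0.021
R [357. 153.] [ 0.614  -0.1949  0.0627] 45 227 blk mean [ 0.6137 -0.1951] size [0.029 0.039] yaw 1.6 fl mean [ 0.612  -0.1914] rect [ 0.614  -0.1945] [0.049 0.065] yaw 5.4 z 0.018
R [357. 187.] [ 0.5366 -0.1958  0.0626] 45 224 blk mean [ 0.5347 -0.196 ] size [0.039 0.028] yaw 2.1 fl mean [ 0.5339 -0.193 ] rect [ 0.5351 -0.1973] [0.052 0.065] yaw -0.2 z 0.018
R [356.4 222.2] [ 0.4571 -0.1954  0.0627] 56 215 blk mean [ 0.4545 -0.1961] size [0.029 0.039] yaw 2.2 fl mean [ 0.4545 -0.1933] rect [ 0.4543 -0.198 ] [0.061 0.053] yaw -1.1 z 0.018
(0.6556, 0.0571) blk [0.6557 0.0574] [0.0403 0.0279] 0.8974690437316895
(0.6556, 0.0571) all [0.6558 0.0571] [0.0501 0.0639] 88.10803985595703
```

View pics/n34_top_full.png

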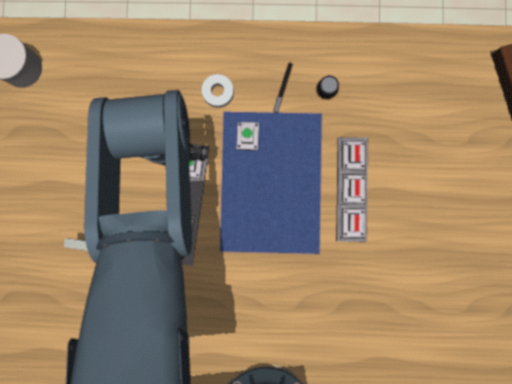

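step_arm:
  commands:
    - [0,-0.5,0,0,0,0,0.6]
    - [0,-0.5,0,0,0,0,0.6]
    - [0,0,0,0.7,0,0.4,0.6]
    - [0,0,0,0.9,0,0.45,0.6]
    - [0,0,0,0.9,0,0.45,0.6]
    - [0,0,0,0.9,0,0.45,0.6]
    - [0,0,0,0.7,0.1,0.35,0.6]
    - [0,0,0,0.3,0.3,0.1,0.6]
    - [0,0,0,0,0,0,0.6]
    - [0,0,0,0,0,0,0.6]

```text
time_s: 52.15
eef_pos: [0.6541, 0.0589, 0.1432]
eef_rot: [0.497, -0.499, 0.503, -0.501]
wrist_force: [-0.0, 0.3, 0.2]
opening: 0.598
```

```bash
python3 held.py n35 .6557 .0572 .037 -0.5
```

```text
t 52.25 pos [0.6547 0.0594 0.1445] psi -0.38 q1,q6 [-5.2 85.2] open 0.6 F [-0.2  0.4 -0. ]
 turn units [ 0.01  0.02 -0.  ]  (final psi -0.5)  shift(after turn) [0.07 3.58 0.03]  shift(now axes) [0.07 3.58 0.04]
```

View pics/n35.png

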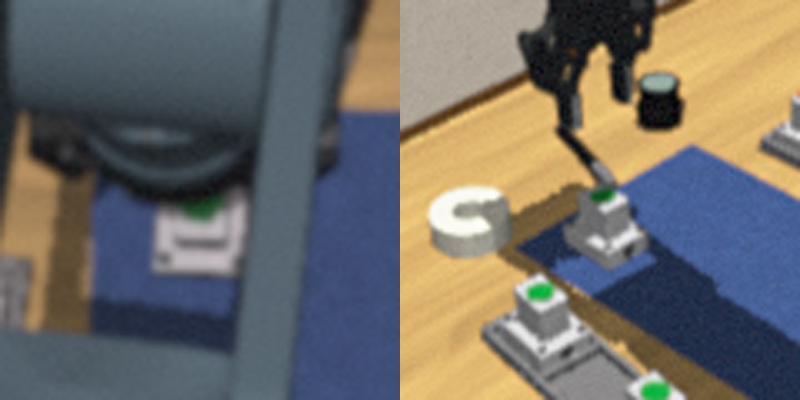

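step_arm:
  commands:
    - [0,0,0,0.06,0.4,0,0.6]
    - [0,0,0,0,0.7,0,0.6]
    - [0,0,0,0,0.8,0,0.6]
    - [0,0,0,0,0.8,0,0.6]
    - [0,0,0,0,0.6,0,0.6]
    - [0,0,0,0,0.25,0,0.6]
    - [0,0,0,0,0,0,0.6]
    - [0,0,0,0,0,0,0.6]

```text
time_s: 53.05
eef_pos: [0.6561, 0.0563, 0.0392]
eef_rot: [-0.498, 0.498, -0.502, 0.502]
wrist_force: [0.4, 0.2, 0.3]
opening: 0.601
```

```bash
python3 held.py n36 .6557 .0572 .037 -0.5
```

```text
t 53.15 pos [0.6566 0.0562 0.04  ] psi -0.45 q1,q6 [-5.4 85. ] open 0.596 F [-0.8 -0.1 -0.3]
 turn units [-0.03  0.01  0.  ]  (final psi -0.5)  shift(after turn) [-0.03  0.1  -0.03]  shift(now axes) [-0.03  0.1  -0.03]
```

View pics/n36.png

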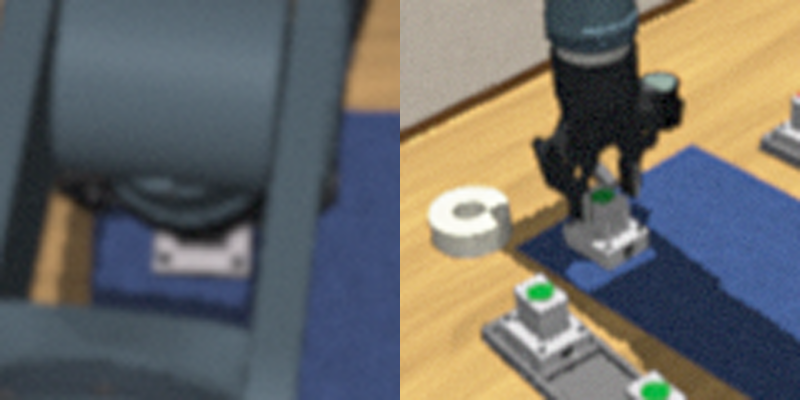

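step_arm:
  commands:
    - [0,0,0,-0.03,0.1,-0.03,0.6]
    - [0,0,0,0,0,0,0.4]
    - [0,0,0,0,0,0,0]
    - [0,0,0,0,0,0,0]
    - [0,0,0,0,0,0,0]
    - [0,0,0,0,0,0,0]

```text
time_s: 53.75
eef_pos: [0.6547, 0.0573, 0.0358]
eef_rot: [-0.498, 0.498, -0.502, 0.502]
wrist_force: [-1.1, 2.6, 3.5]
opening: 0.313
```

step_arm:
  commands:
    - [0,0,0,0,-0.4,0,0]
    - [0,0,0,0,-0.8,0,0]
    - [0,0,0,0,-1,0,0]
    - [0,0,0,0,-1,0,0]
    - [0,0,0,0,-0.3,0,0]
    - [0,0,0,0,0,0,0]
    - [0,0,0,0,0,0,0]

```text
time_s: 54.45
eef_pos: [0.6535, 0.0571, 0.1388]
eef_rot: [0.497, -0.499, 0.503, -0.501]
wrist_force: [-0.5, 0.2, -3.2]
opening: 0.317
```

```bash
python3 held.py n37 .5114 .1996 .14 -6.46
```

```text
t 54.55 pos [0.653  0.0572 0.138 ] psi -0.46 q1,q6 [-5.3 85.1] open 0.316 F [ 0.4 -0.6 -3. ]
 turn units [ 0.04  1.   -0.  ]  (final psi -6.5)  shift(after turn) [-4.19 -0.07 -5.23]  shift(now axes) [-4.71 -0.05 -4.76]
```

View pics/n37_side_full.png

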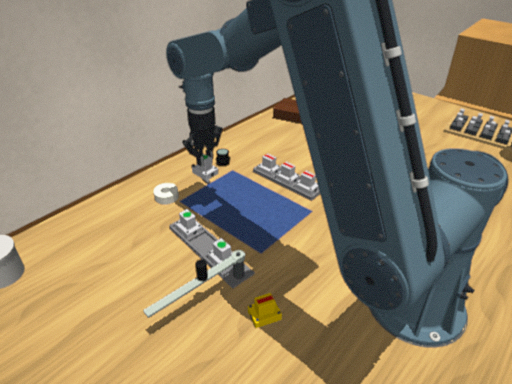

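step_arm:
  commands:
    - [0,0.5,0,0,0,0,0]
    - [0,0.5,0,0,0,0,0]
    - [0,0,0,-0.5,0,-0.63,0]
    - [0,0,0,-0.7,0,-0.85,0]
    - [0,0,0,-0.7,0,-0.85,0]
    - [0,0,0,-0.7,0,-0.85,0]
    - [0,0,0,-0.7,0,-0.85,0]
    - [0,0,0,-0.5,0,-0.65,0]
    - [0,0,0,-0.4,0,-0.5,0]
    - [0,0,0,0,0,0,0]

```text
time_s: 55.55
eef_pos: [0.5118, 0.2013, 0.1392]
eef_rot: [0.471, -0.472, 0.528, -0.526]
wrist_force: [0.2, 0.1, -3.7]
opening: 0.315
```

```bash
python3 held.py n38 .5114 .1996 .042 -6.46
```

```text
t 55.65 pos [0.5143 0.1998 0.14  ] psi -6.42 q1,q6 [  8.9 105.3] open 0.312 F [ 0.8  0.1 -2.3]
 turn units [0.   0.01 0.  ]  (final psi -6.5)  shift(after turn) [ 0.02  3.27 -0.09]  shift(now axes) [ 0.01  3.27 -0.09]
```

View pics/n38.png

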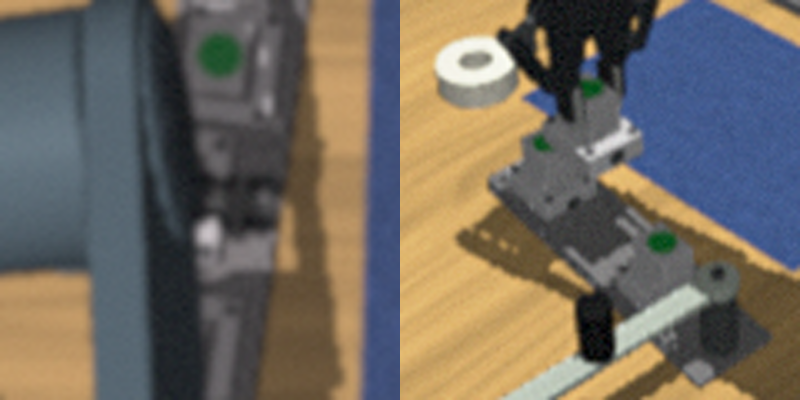

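step_arm:
  commands:
    - [0,0,0,0,0.5,-0.09,0]
    - [0,0,0,0,0.7,0,0]
    - [0,0,0,0,0.7,0,0]
    - [0,0,0,0,0.6,0,0]
    - [0,0,0,0,0.4,0,0]
    - [0,0,0,0,0.1,0,0]
    - [0,0,0,0,0,0,0]
    - [0,0,0,0,0,0,0]

```text
time_s: 56.45
eef_pos: [0.5126, 0.2001, 0.0513]
eef_rot: [-0.471, 0.471, -0.527, 0.528]
wrist_force: [0.7, 0.2, -1.6]
opening: 0.317
```

```bash
python3 held.py n39 .5114 .1996 .042 -6.46
```

```text
t 56.55 pos [0.5125 0.2002 0.0514] psi -6.46 q1,q6 [  9.  105.4] open 0.311 F [ 0.5 -0.8 -3.2]
 turn units [-0.02  0.   -0.  ]  (final psi -6.5)  shift(after turn) [ 0.02  0.31 -0.03]  shift(now axes) [ 0.02  0.31 -0.03]
```

View pics/n39.png

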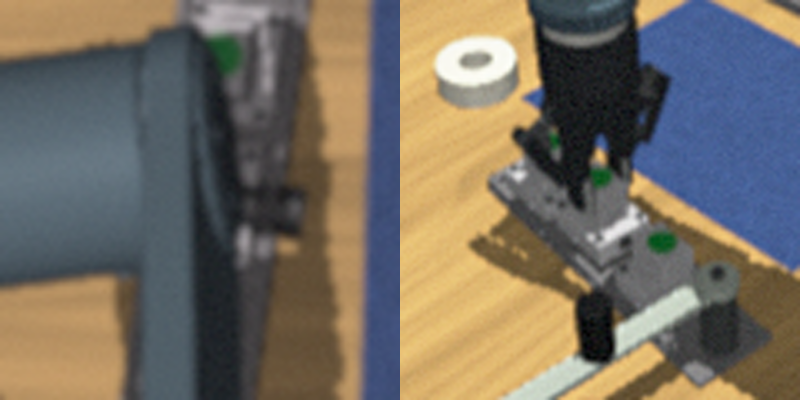

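step_arm:
  commands:
    - [0,0,0,0.02,0.15,-0.03,0]
    - [0,0,0,0,0.1,0,0]
    - [0,0,0,0,0.1,0,0]
    - [0,0,0,0,0,0,0]
    - [0,0,0,0,0,0,0]

```text
time_s: 57.05
eef_pos: [0.5107, 0.1998, 0.0417]
eef_rot: [-0.471, 0.471, -0.527, 0.527]
wrist_force: [-7.6, -1.3, 15.4]
opening: 0.315
```

step_arm:
  commands:
    - [0,0,0,0,-0.05,0,0.35]
    - [0,0,0,0,0,0,0.45]
    - [0,0,0,0,0,0,0.6]
    - [0,0,0,0,0,0,0.6]
    - [0,0,0,0,0,0,0.6]
    - [0,0,0,0,-0.5,0,0.6]
    - [0,0,0,0,-0.8,0,0.6]
    - [0,0,0,0,-1,0,0.6]
    - [0,0,0,0,-1,0,0.6]
    - [0,0,0,0,-1,0,0.6]

```text
time_s: 58.05
eef_pos: [0.5106, 0.1996, 0.1727]
eef_rot: [-0.471, 0.471, -0.527, 0.528]
wrist_force: [0.8, -1.4, 0.2]
opening: 0.6
```

step_arm:
  commands:
    - [0,0,0,0,-1,0,0.6]
    - [0,0,0,0,-0.8,0,0.6]
    - [0,0,0,1,0,0,0.6]
    - [0,0,0,1,0,0,0.6]
    - [0,0,0,1,0,0,0.6]
    - [0,0,0,1,0,0,0.6]
    - [0,0,0,1,0,0,0.5]
    - [0,0,0,1,0,0,0.5]
    - [0,0,0,1,0,0,0.5]
    - [0,0,0,0,0,0,0.45]

```text
time_s: 59.05
eef_pos: [0.4869, -0.0119, 0.2256]
eef_rot: [-0.47, 0.47, -0.528, 0.529]
wrist_force: [-0.3, 1.6, 0.6]
opening: 0.452
```

```bash
python3 held.py n40 .3792 .3203 .21 83.5
python3 - <<'E'
from m import *
measure("top",cv2.imread("pics/n40_top_full.png"),np.load("d_top.npy"))
d=np.load("d_top.npy"); P=cloud("top",d)
g=(d>0)&(abs(P[...,2]-0.124)<0.012)&(P[...,1]>0.25)&(P[...,1]<0.4)&(P[...,0]>0.3)&(P[...,0]<0.48)
print("grip",g.sum(),cv2.minEnclosingCircle(P[g][:,:2].astype(np.float32)))
E
python3 bar.py b40
```

```text
t 59.15 pos [ 0.4871 -0.0094  0.2253] psi -6.56 q1,q6 [-15.1  81.4] open 0.448 F [-0.2  0.  -0.4]
 turn units [-1.000e-02  1.499e+01 -1.000e-02]  (final psi -96.5)  shift(after turn) [  4.82   0.51 -10.51]  shift(now axes) [-10.51   0.51  -4.83]
G [188.1 160.8] [0.5883 0.1907 0.0622] 53 219 blk mean [0.5869 0.1892] size [0.028 0.04 ] yaw -7.5 fl mean [0.5851 0.1869] rect [0.5867 0.19  ] [0.051 0.065] yaw -10.7 z 0.017
G [183.4 193.7] [0.5123 0.1996 0.062 ] 53 221 blk mean [0.512  0.1981] size [0.029 0.04 ] yaw -5.4 fl mean [0.5114 0.1954] rect [0.5123 0.1985] [0.051 0.065] yaw -7.4 z 0.017
G [178.1 228.5] [0.4324 0.209  0.0624] 55 223 blk mean [0.4324 0.2078] size [0.029 0.04 ] yaw -6.0 fl mean [0.4329 0.2051] rect [0.4324 0.2082] [0.051 0.065] yaw -5.2 z 0.018
R [357. 153.] [ 0.6144 -0.1951  0.0626] 45 224 blk mean [ 0.6141 -0.1952] size [0.039 0.028] yaw 2.2 fl mean [ 0.6119 -0.1914] rect [ 0.6137 -0.1946] [0.064 0.05 ] yaw 5.6 z 0.018
R [357.  187.1] [ 0.5367 -0.1959  0.0628] 44 225 blk mean [ 0.5348 -0.1959] size [0.039 0.029] yaw 3.2 fl mean [ 0.5339 -0.1929] rect [ 0.5354 -0.1968] [0.064 0.052] yaw 0.3 z 0.018
R [356.5 222.5] [ 0.456  -0.1959  0.0623] 60 216 blk mean [ 0.4543 -0.1961] size [0.028 0.039] yaw 0.9 fl mean [ 0.4545 -0.1933] rect [ 0.4543 -0.1992] [0.062 0.055] yaw -1.6 z 0.018
R [152.8 310.5] [0.2457 0.2621 0.0571] 40 231 blk mean [0.2469 0.2606] size [0.041 0.03 ] yaw 67.6 fl mean [0.2503 0.2571] rect [0.247  0.2609] [0.065 0.052] yaw 56.3 z 0.012
grip 114 ((0.3796183466911316, 0.3201483190059662), 0.013220883905887604)
0.05 0.09 160 bar theta deg 89.99
0.12 0.16 114 bar theta deg 89.27
0.16 0.2 154 bar theta deg 89.34
0.2 0.245 184 bar theta deg 89.42
```

View pics/n40_top_full.png

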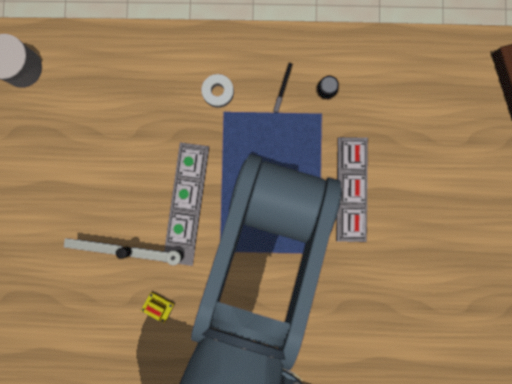

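Run:
```python
from h import *
d=np.load("d_top.npy"); P=cloud("top",d)
for c in[(.5869,.1892),(.512,.198),(.4324,.2078),(.614,-.195),(.5348,-.1959),(.4543,-.1961)]:
    r=np.hypot(P[...,0]-c[0],P[...,1]-c[1]); m=(d>0)&(r<.022)&(abs(P[...,2]-.0625)<.012)
    Q=P[m]; A=np.c_[Q[:,:2]-c,np.ones(len(Q))]; s=np.linalg.lstsq(A,Q[:,2],rcond=None)[0]
    print(c,len(Q),"tilt deg",np.degrees(s[:2]).round(2),"z",s[2].round(4))
```

```text
(0.5869, 0.1892) 220 tilt deg [-0.3   3.49] z 0.0614
(0.512, 0.198) 217 tilt deg [0.16 1.7 ] z 0.0617
(0.4324, 0.2078) 221 tilt deg [-0.01  1.58] z 0.0615
(0.614, -0.195) 228 tilt deg [ 2.33 -0.65] z 0.0616
(0.5348, -0.1959) 224 tilt deg [ 0.27 -1.51] z 0.0619
(0.4543, -0.1961) 222 tilt deg [ 0.6  -3.96] z 0.0616
```

step_arm:
  commands:
    - [0,0,0,-1,0,-0.4,0.45]
    - [0,0,0,-1,0,-0.4,0.45]
    - [0,0,0,-1,0,-0.4,0.45]
    - [0,0,0,-1,0,-0.4,0.45]
    - [0,0,0,-1,0,-0.4,0.45]
    - [0,0,0,-1,0,-0.5,0.45]
    - [0,0,0,-1,0,-0.5,0.45]
    - [0,0,0,-1,0,-0.5,0.45]
    - [0,0,0,-1,0,-0.6,0.45]
    - [0,0,0,-1,0,-0.6,0.45]

```text
time_s: 60.2
eef_pos: [0.3791, 0.3073, 0.2248]
eef_rot: [0.472, -0.471, 0.527, -0.527]
wrist_force: [0.7, 0.4, 0.1]
opening: 0.452
```

step_arm:
  commands:
    - [0,-1,0,0,0,0,0.45]
    - [0,-1,0,0,0,0,0.45]
    - [0,-1,0,0,0,0,0.45]
    - [0,-1,0,0,0,0,0.45]
    - [0,-1,0,0,0,0,0.45]
    - [0,-1,0,0,0,0,0.45]
    - [0,-1,0,0,0,0,0.45]
    - [0,-1,0,0,0,0,0.45]
    - [0,-1,0,0,0,0,0.45]
    - [0,-1,0,0,0,0,0.45]

```text
time_s: 61.2
eef_pos: [0.3798, 0.306, 0.2247]
eef_rot: [0.672, -0.672, 0.219, -0.219]
wrist_force: [-1.5, -0.3, -0.6]
opening: 0.453
```

step_arm:
  commands:
    - [0,-1,0,0,0,0,0.45]
    - [0,-1,0,0,0,0,0.45]
    - [0,-1,0,0,0,0,0.45]
    - [0,-1,0,0,0,0,0.45]
    - [0,-1,0,0,0,0,0.45]
    - [0,0,0,0,0,0,0.45]

```text
time_s: 61.8
eef_pos: [0.3799, 0.3059, 0.2246]
eef_rot: [0.706, -0.706, 0.039, -0.039]
wrist_force: [-0.8, -0.1, 0.1]
opening: 0.449
```

```bash
python3 held.py n41 .3796 .3202 .088 83.5
```

```text
t 61.9 pos [0.3801 0.3056 0.2245] psi 83.46 q1,q6 [24.8 31.4] open 0.45 F [ 0.2 -0.   0.4]
 turn units [-0.   -0.01 -0.  ]  (final psi 83.5)  shift(after turn) [-0.07  4.55  0.48]  shift(now axes) [-0.07  4.55  0.48]
```

View pics/n41.png

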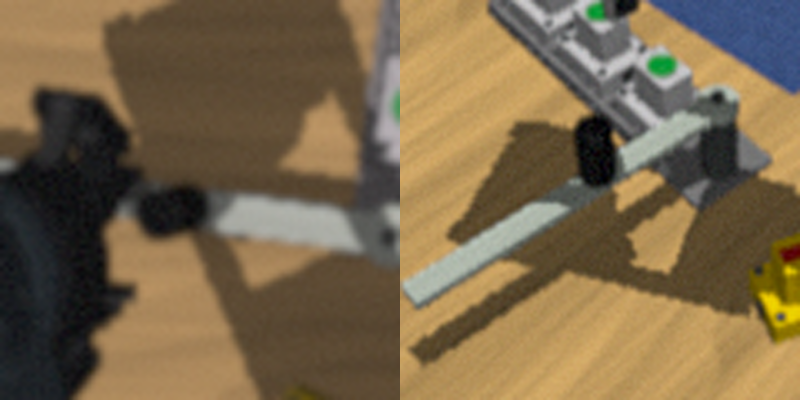

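Run:
```python
from h import *
d=np.load("d_top.npy"); P=cloud("top",d)
for c,a in[((.5869,.1892),-.113),((.512,.198),-.113),((.4324,.2078),-.113),((.614,-.195),0),((.5348,-.1959),0),((.4543,-.1961),0)]:
    dx=P[...,0]-c[0];dy=P[...,1]-c[1];u=np.cos(a)*dx+np.sin(a)*dy;v=-np.sin(a)*dx+np.cos(a)*dy
    m=(d>0)&(abs(u)<.016)&(abs(v)<.010); Q=P[m]; A=np.c_[u[m],v[m],np.ones(m.sum())]
    k=np.ones(len(A),bool)
    for _ in range(4):
        s=np.linalg.lstsq(A[k],Q[k,2],rcond=None)[0]; k=abs(A@s-Q[:,2])<.004
    f=(d>0)&(abs(P[...,2]-.028)<.005)
    z=lambda lo,hi,vlo,vhi:np.median(P[(d>0)&(u>lo)&(u<hi)&(v>vlo)&(v<vhi)][:,2]).round(4)
    print(c,k.sum(),"tilt",np.degrees(s[:2]).round(2),"z",s[2].round(4),"flange z -u,+u:",z(-.029,-.023,-.015,.015),z(.024,.03,-.015,.015))
```

```text
(0.5869, 0.1892) 117 tilt [-1.16  0.39] z 0.0619 flange z -u,+u: 0.0268 0.0269
(0.512, 0.198) 116 tilt [-0.51  0.55] z 0.0623 flange z -u,+u: 0.0265 0.0265
(0.4324, 0.2078) 115 tilt [2.34 0.76] z 0.0621 flange z -u,+u: 0.0265 0.0259
(0.614, -0.195) 122 tilt [2.28 2.44] z 0.0623 flange z -u,+u: 0.0274 0.0262
(0.5348, -0.1959) 115 tilt [0.83 4.68] z 0.0623 flange z -u,+u: 0.0267 0.0272
(0.4543, -0.1961) 117 tilt [ 1.51 -1.64] z 0.0621 flange z -u,+u: 0.0267 0.0274
```

step_arm:
  commands:
    - [0,0,0,-0.05,0,0.48,0.45]
    - [0,0,0,0,0.6,0,0.45]
    - [0,0,0,0,0.8,0,0.45]
    - [0,0,0,0,0.3,0,0.45]
    - [0,0,0,0,0,0,0.45]
    - [0,0,0,0,0,0,0.45]

```text
time_s: 62.5
eef_pos: [0.3811, 0.3199, 0.174]
eef_rot: [0.706, -0.706, 0.04, -0.04]
wrist_force: [-0.2, -0.3, 0.0]
opening: 0.448
```

```bash
python3 held.py n42 .3796 .3202 .09 83.5
```

```text
t 62.6 pos [0.3815 0.3199 0.1746] psi 83.53 q1,q6 [26.3 32.8] open 0.45 F [-1.  -0.2  0.5]
 turn units [-0.01  0.01  0.02]  (final psi 83.5)  shift(after turn) [-0.06  2.82  0.  ]  shift(now axes) [-0.07  2.82 -0.  ]
```

View pics/n42.png

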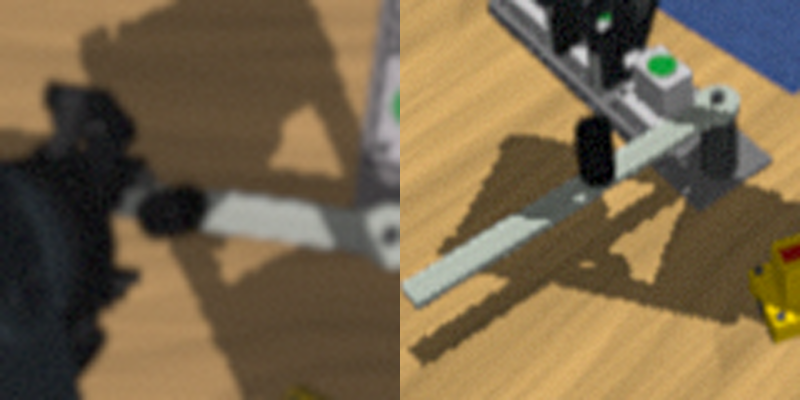

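step_arm:
  commands:
    - [0,0,0,-0.06,0.4,0,0.45]
    - [0,0,0,0,0.6,0,0.45]
    - [0,0,0,0,0.6,0,0.45]
    - [0,0,0,0,0.6,0,0.45]
    - [0,0,0,0,0.4,0,0.45]
    - [0,0,0,0,0.2,0,0.4]
    - [0,0,0,0,0,0,0.4]
    - [0,0,0,0,0,0,0.4]

```text
time_s: 63.4
eef_pos: [0.3794, 0.3198, 0.0899]
eef_rot: [0.706, -0.706, 0.04, -0.04]
wrist_force: [0.1, 0.2, -0.7]
opening: 0.402
```

```bash
python3 held.py n43 .3796 .3202 .09 83.5
```

```text
t 63.5 pos [0.3796 0.3199 0.0903] psi 83.54 q1,q6 [26.4 32.9] open 0.398 F [ 0.1 -0.  -0.7]
 turn units [-0.01  0.01  0.01]  (final psi 83.5)  shift(after turn) [-0.    0.01  0.01]  shift(now axes) [-0.    0.01  0.01]
```

View pics/n43.png

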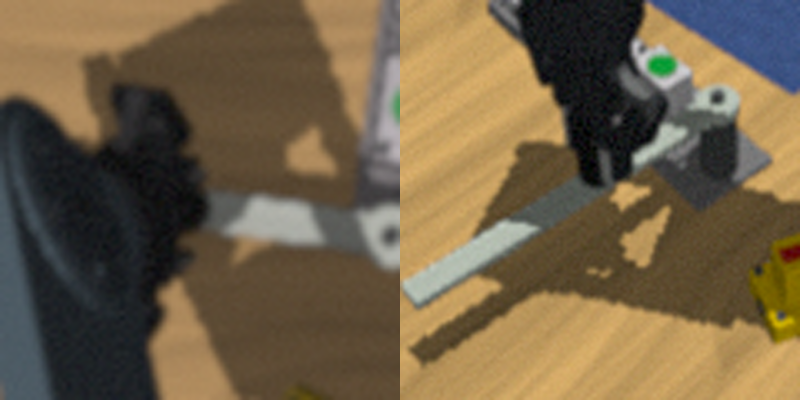

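step_arm:
  commands:
    - [0,0.5,0,0.183,0,-0.01,0.4]
    - [0,1,0,0.366,0,-0.02,0.4]
    - [0,1,0,0.366,0,-0.02,0.4]
    - [0,1,0,0.366,0,-0.02,0.4]
    - [0,1,0,0.366,0,-0.02,0.4]
    - [0,1,0,0.366,0,-0.02,0.4]
    - [0,1,0,0.366,0,-0.02,0.4]
    - [0,0,0,0,0,0,0.4]

```text
time_s: 64.3
eef_pos: [0.4433, 0.2883, 0.0902]
eef_rot: [0.652, -0.652, 0.273, -0.274]
wrist_force: [0.2, -0.6, -0.8]
opening: 0.397
```

```bash
python3 -c "
from plan import *
a=np.radians(83.5-39); go(.3673+.105*np.cos(a),.216+.105*np.sin(a),.09,44.5)"
```

```text
t 64.3 pos [0.4433 0.2883 0.0902] psi 44.43 q1,q6 [20.2 65.8] open 0.397 F [ 0.2 -0.6 -0.8]
 turn units [-0.02 -0.01  0.01]  (final psi 44.5)  shift(after turn) [-0.06  0.01  0.  ]  shift(now axes) [-0.06  0.01  0.  ]
```

step_arm:
  commands:
    - [0,1,0,0.34,0,-0.02,0.4]
    - [0,1,0,0.366,0,-0.02,0.4]
    - [0,1,0,0.366,0,-0.02,0.4]
    - [0,1,0,0.366,0,-0.02,0.4]
    - [0,1,0,0.366,0,-0.02,0.4]
    - [0,1,0,0.366,0,-0.02,0.4]
    - [0,0.7,0,0.25,0,-0.02,0.4]
    - [0,0.5,0,0.183,0,-0.01,0.4]
    - [0,0.5,0,0.183,0,-0.01,0.4]
    - [0,0,0,0,0,0,0.4]

```text
time_s: 65.3
eef_pos: [0.4708, 0.2125, 0.0899]
eef_rot: [-0.493, 0.493, -0.507, 0.507]
wrist_force: [1.0, 0.3, 0.5]
opening: 0.399
```

```bash
python3 held.py n44 .4716 .2042 .09 -6.46
```

```text
t 65.4 pos [0.4707 0.2128 0.0897] psi -1.49 q1,q6 [ 11.1 102.6] open 0.399 F [ 0.6 -0.1  0.2]
 turn units [-0.    0.83 -0.  ]  (final psi -6.5)  shift(after turn) [ 0.28 -0.01  0.06]  shift(now axes) [ 0.28 -0.01  0.04]
```

View pics/n44.png

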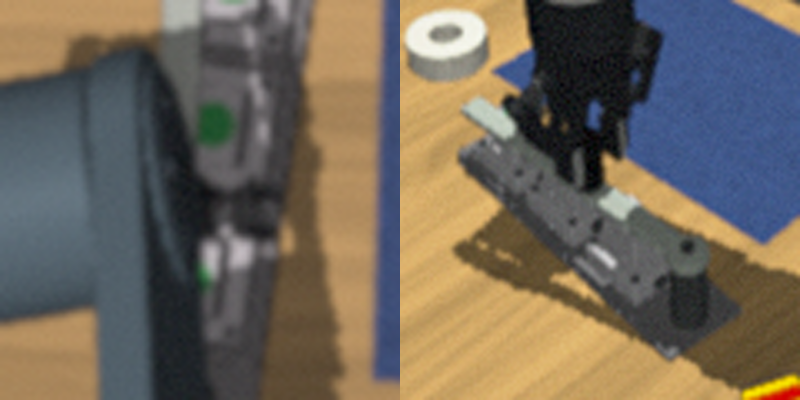

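step_arm:
  commands:
    - [0,0.43,0,0.14,0,0,0.4]
    - [0,0.4,0,0.14,0,0,0.4]
    - [0,0,0,0.05,0,0,0.4]
    - [0,0,0,0.05,0,0,0.4]
    - [0,0,0,0,0,0,0.4]

```text
time_s: 65.9
eef_pos: [0.4702, 0.2014, 0.0896]
eef_rot: [-0.471, 0.47, -0.528, 0.528]
wrist_force: [-0.4, 0.5, 0.3]
opening: 0.403
```

```bash
python3 bar.py b45;python3 -c "
from plan import *
go(.4716,.2042,.09,-6.46)"
```

```text
0.05 0.09 0 bar theta deg None
0.12 0.16 25 bar theta deg -2.86
0.16 0.2 151 bar theta deg -0.53
0.2 0.245 179 bar theta deg -0.17
t 65.95 pos [0.4701 0.2013 0.0896] psi -6.57 q1,q6 [  9.9 106.4] open 0.4 F [0.3 1.5 0.4]
 turn units [-0.   -0.02 -0.  ]  (final psi -6.5)  shift(after turn) [-0.1  -0.01  0.04]  shift(now axes) [-0.1  -0.01  0.04]
```

step_arm:
  commands:
    - [0,0,0,0.05,0,0,0.4]
    - [0,0,0,0.05,0,0,0.4]
    - [0,0,0,0,0,0,0.4]
    - [0,0,0,0,0,0,0.4]

```text
time_s: 66.35
eef_pos: [0.4701, 0.2011, 0.0896]
eef_rot: [0.472, -0.469, 0.529, -0.527]
wrist_force: [3.6, 14.6, -4.8]
opening: 0.398
```

step_arm:
  commands:
    - [0,0,0,-0.1,0,0,0.4]
    - [0,0,0,-0.06,0,0,0.45]
    - [0,0,0,0,0,0,0.5]
    - [0,0,0,0,0,0,0.5]
    - [0,0,0,0,-0.4,0,0.5]
    - [0,0,0,0,-0.8,0,0.5]
    - [0,0,0,0,-1,0,0.5]
    - [0,0,0,0,-1,0,0.5]
    - [0,0,0,0,-1,0,0.5]
    - [0,0,0,0,-0.8,0,0.5]

```text
time_s: 67.35
eef_pos: [0.4706, 0.2028, 0.2424]
eef_rot: [-0.471, 0.469, -0.528, 0.529]
wrist_force: [0.2, -0.4, 0.3]
opening: 0.494
```

step_arm:
  commands:
    - [0,0,0,1,0,0,0.5]
    - [0,0,0,1,0,0,0.5]
    - [0,0,0,1,0,0,0.5]
    - [0,0,0,1,0,0,0.5]
    - [0,0,0,1,0,0,0.5]
    - [0,0,0,1,0,0,0.5]
    - [0,0,0,1,0,0,0.5]
    - [0,0,0,0,0,0,0.5]
    - [0,0,0,0,0,0,0.5]

```text
time_s: 68.25
eef_pos: [0.4459, -0.0062, 0.2401]
eef_rot: [-0.47, 0.469, -0.528, 0.529]
wrist_force: [-0.6, -0.1, -0.1]
opening: 0.5
```

```bash
python3 bar.py b46;python3 held.py n46 .5 .2 .2 -6.46
python3 - <<'E'
from m import *
measure("top",cv2.imread("pics/n46_top_full.png"),np.load("d_top.npy"))
d=np.load("d_top.npy"); P=cloud("top",d)
g=(d>0)&(abs(P[...,2]-0.124)<0.012)&(P[...,1]>0.15)&(P[...,1]<0.3)&(P[...,0]>0.4)&(P[...,0]<0.55)
c,_=cv2.minEnclosingCircle(P[g][:,:2].astype(np.float32)); print("grip",g.sum(),c,np.degrees(np.arctan2(c[1]-.216,c[0]-.3673))+6.46)
E
```

```text
0.05 0.09 161 bar theta deg -0.63
0.12 0.16 161 bar theta deg -0.43
0.16 0.2 168 bar theta deg -0.26
0.2 0.245 180 bar theta deg -0.19
t 68.4 pos [ 0.4459 -0.0049  0.2397] psi -6.58 q1,q6 [-16.   80.6] open 0.5 F [-0.2  0.8  1. ]
 turn units [-0.   -0.02 -0.  ]  (final psi -6.5)  shift(after turn) [-6.99  1.32  1.02]  shift(now axes) [-6.99  1.32  1.01]
R [357.  152.9] [ 0.6144 -0.1949  0.0622] 44 224 blk mean [ 0.6141 -0.1952] size [0.028 0.039] yaw 1.5 fl mean [ 0.612  -0.1913] rect [ 0.6137 -0.1946] [0.064 0.049] yaw 5.7 z 0.017
R [357.  187.1] [ 0.5366 -0.1962  0.0626] 43 224 blk mean [ 0.5348 -0.196 ] size [0.039 0.029] yaw 2.8 fl mean [ 0.5337 -0.193 ] rect [ 0.5352 -0.1967] [0.051 0.065] yaw -1.1 z 0.018
R [356.4 222.3] [ 0.4571 -0.1952  0.062 ] 57 220 blk mean [ 0.4541 -0.1958] size [0.039 0.029] yaw -1.5 fl mean [ 0.4543 -0.1935] rect [ 0.4543 -0.1988] [0.061 0.056] yaw 0.3 z 0.017
R [152.8 310.5] [0.2455 0.2618 0.0565] 40 232 blk mean [0.247  0.2609] size [0.04  0.031] yaw 64.4 fl mean [0.2503 0.2571] rect [0.2469 0.261 ] [0.065 0.051] yaw 56.2 z 0.012
grip 117 (0.4719280004501343, 0.20364153385162354) -0.27645856199808616
```

View pics/n46_top_full.png

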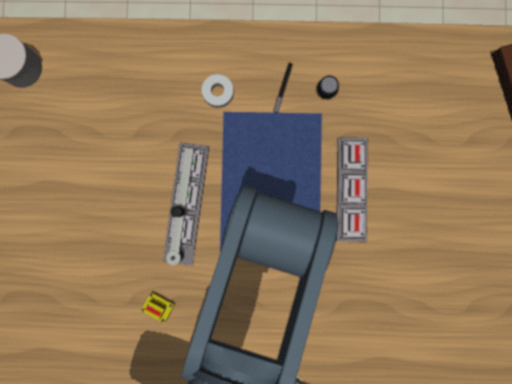

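View pics/n46.png

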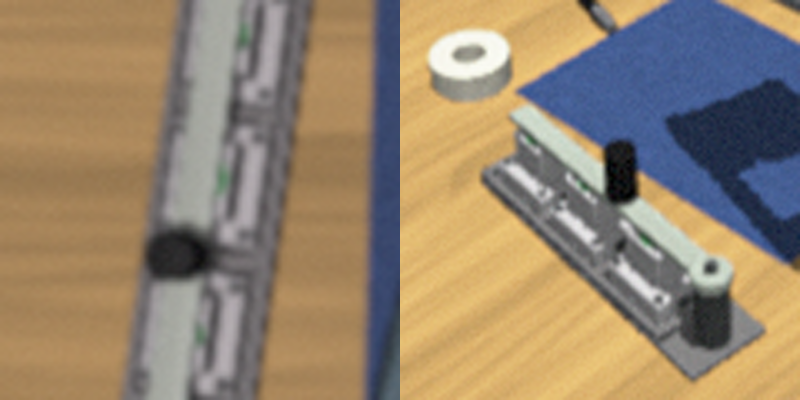

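```bash
python3 -c "
from h import *
print(ctrl.hand_in())"
```

```text
the job is handed in; nothing more can be done
None
```

I swung the pass rack bar open to its stop, then set the three green-disc housings in pass nests 0 to 2 and the three red-strip housings in reject nests 0 to 2. I then closed the bar to its stop, moved the arm clear and handed the job in at about 68 s. I never touched the yellow look-alike, tag roll, pen or loupe.

- **Seating:** all six tops read 0.062 m, against 0.063 m expected, and the flanges read level end to end, so they look flat. I checked the pass rack before closing the bar over it.
- **Bar:** it stopped against force both ways. Image readings were about 89.3° to 90.0° when open and −0.2° to −0.6° when closed, within measuring error of the stops.
- **What disagreed:** the housing in pass nest 2 reads about 4 mm off centre towards the robot, roughly the whole clearance there. It is still flat inside the walls. The others are within about 2 mm of centre. My plane fits to the block tops gave noisy tilts of a few degrees, so I relied on the flange heights instead.
- **Disturbances:** I saw no housing knocked aside and no slackening of the grip.

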